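# Take the filter clamping stack apart

## Robot

A 6-joint arm with a two-finger parallel gripper is mounted at the origin on the work surface; the furniture and walls round the work are solid. World frame = base frame: x ahead of the robot, y to its left, z up, the work surface at z = 0. Lengths are in mm, angles in degrees, forces in N, time in s.
With the tool pointing down it reaches from about 350 to 850 mm from the base axis. Payload 8.1 kg.
Tool frame: the origin (TCP) lies midway between the tips of the shut fingers; the grasp point (between the pads) lies 19 mm behind it; x points along the fingers, z is the direction in which the jaws open and shut, and the axes are right-handed (so a half turn about x gives the same grasp; the last joint's range is limited). The gripper opens to 85 mm and grips with 20 to 120 N. Pads are 22 mm wide; open, the fingers measure 114 mm over their backs; the gripper's body (76 mm by 85 mm) begins 54 mm behind the grasp point. The pads swing forward as they close: fully open they stand 13 mm farther back than shut.
Start: joints at [41.115, 7.471, 85.268, -0, 87.261, -4.893], TCP at [416.718, 431.684, 231.292] pointing down, gripper open.
Joint ranges: [-169.43, 169.43], [-51.17, 129.36], [1.28, 143.12], [-76.62, 256.62], [0, 156.53], [-152.29, 152.29]. Speed limits (degrees/s): [136.94, 136.94, 159.86, 180, 180, 180].

## Interface

Orientations are given as [roll, pitch, yaw] about the fixed x, y, z axes, in that order (R = Rz(yaw) Ry(pitch) Rx(roll)).
In Python, from bench import r gives the robot as it stands. The module is installed in compiled form; this text tells all that it offers.
- The arm moves only by the tool servo_tool, never from a script. Its argument "commands" is a list that holds one entry, the list of rows, each a list of 7 numbers: the closure in counts, from 0 (fully open) to 255 (shut), then the shift along the tool's x, y, z in cm, then the turn, a rotation vector about the tool's x, y, z in degrees. A call has 1 to 8 rows; each row is the pose to reach, as a shift and turn from the pose commanded when the call began, along the tool's axes at that moment; what a row does not reach only later rows make up. A row lasts 1/10 s, in which the tool goes at most 50 mm and 8.59 degrees, less where a joint would pass 70% of its speed; a pose out of reach is approached as far as the arm can. A call with a gripper value outside its range is refused whole. The fingers move at their own pace and stop on an object; "force" is the grip in N (left out, the last holds). Time passes only in rows, so rows that repeat a pose let the fingers close. It gives the time, the measured TCP pose, the force and the opening at its end, in the units of the state.
- r.sense(): the state, without advancing time (a new reading comes with each control period).
- r.snapshot(name): name is "scene" or "top" or "wrist"; returns (picture, depth): 480x640x3 uint8, red, green, blue; 480x640 float32, mm along the optical axis (not along the pixel's ray), 0 where there is no reading.
- r.calibration(name): a dict with "fx", "fy", "cx", "cy" (pixels), "pose" (4x4, takes a point from camera to world coordinates). Camera axes: x right, y down, z forward; pixel columns grow to the right and rows downward; lengths in mm; the calibration is good to about 2 mm. A picture is of the moment at which its call begins: read the wrist's pose just before it. calibration takes no time and is no camera call; for the wrist camera it gives the pose at the moment of the call.
- r.hand_in(): hands the job in, once; it reports no verdict.
The state is a dict: "time": time; "joint_pos": joint angles; "qd": joint speeds; "joint_efforts": joint torques, N m; "tool_pos": TCP position; "tcp_rot": TCP orientation; "ft_force": force on the tool from outside, world axes, zero at the start; "wrist_torque": the same for the moment, N m; "finger_gap": finger opening in mm.
Only numpy, scipy, OpenCV 4.12 (cv2) and the standard library are available. Lean on these libraries where they do the work, as an engineer would, in place of code of your own. Each camera call takes 0.05 s, during which the arm holds its last target.

## Task

The filter clamping stack has done its run: take it apart from the top and put every part on its own place. The knobbed steel weight goes upright into the round recess of the wooden rest, the ceramic filter pad flat and centred on top of the drying post, the white spacer block flat and lengthwise in the shallow grey tray, and the aluminium plate fully down on the pin block with both pins through its two holes. Leave the stoppered flask standing where it is.

Things in the scene. Friction and masses are not known exactly. Their poses are not given: they have to be found in the camera images.
- weight: Steel weight standing on top of the stack, 52 mm high: round body 40 mm in diameter and 28 mm high, above it a thin neck, and a knob 24 mm in diameter from 40 to 52 mm above the underside, to be gripped. About 0.25 kg. Origin at the centre of its underside, z up.
- filter_pad: Cream ceramic disc, 68 mm in diameter, 7 mm thick, second in the stack, under the weight; it overhangs the 42 mm wide spacer below it (and the 52 mm wide plate below that), so it can be gripped across its rim in the direction of the spacer's y axis. About 0.03 kg. Origin at the centre of its underside, z up; its yaw means nothing.
- spacer: White plastic block, 84 (x) x 42 (y) x 18 (z) mm, third in the stack, lying on the aluminium plate and lengthwise along it; grip it across its 42 mm. About 0.1 kg. Origin at the centre of its underside, x along its length, z up.
- clamp_plate: Aluminium plate, 130 (x) x 52 (y) x 16 (z) mm, at the bottom of the stack, lying on the bench; two through holes 13 mm in diameter at x = -52 and +52 mm, y = 0; grip it across its 52 mm at the middle. About 0.28 kg. Either way round is right. Origin at the centre of its underside, x along its length, z up.
- weight_rest: Fixed wooden block, 84 x 84 x 20 mm high, with a round recess in its top, 56 mm in diameter and 8 mm deep (recess floor 12 mm above the block's underside): place of the weight. Origin at the centre of its underside, z up.
- drying_post: Fixed white post, 34 mm high: round foot 72 mm in diameter and 5 mm thick, stem 24 mm in diameter, flat round top 50 mm in diameter: place of the filter pad, which overhangs the top all round. Origin at the centre of its underside, z up.
- tray: Fixed shallow grey plastic tray, 120 (x) x 82 (y) mm outside, 112 x 74 mm inside, floor 5 mm above its underside, rim 4 mm higher (9 mm in all): place of the spacer, its length along x. Origin at the centre of its underside, x along its length, z up.
- pin_block: Fixed grey block, 134 (x) x 44 (y) x 20 (z) mm, with two upright steel dowel pins in its top at x = -52 and +52 mm, y = 0; pins 10 mm in diameter, 26 mm high above the block, the upper 8 mm tapered to 4 mm: place of the aluminium plate, which then lies on the block's top. Origin at the centre of its underside, x along its length, z up.
- flask: Bystander: loose stoppered conical glass flask, 68 mm in diameter at the foot, 121 mm high, standing on the bench among the other things; not to be moved. Origin at the centre of its underside.
Things that resemble listed ones, but are neither listed nor needed, are in the scene too. What is shaped like the spacer but black is not meant.

How it is judged:
By the outcome, as a careful person would: the job done as asked, in the order asked, and still so for the second after the job is handed in, with the robot touching nothing.
It also fails if it takes over 122 s, if anything falls off the work surface, if the arm or the gripper's body presses on something with over 40 N, if the wrist force passes 120 N, or if a joint passes its speed limit or range.

## Working session

There is one attempt and no reset: what is moved stays moved. The work goes in short steps, Python scripts to look and compute and a tool call to move; the robot and the scene stay as the last step left them, time stands still between calls to the robot, and variables do not carry over. Pictures are saved under pics/ and viewed, and the job is handed in when it is done.

Besides the shell and the picture viewer there is one more tool, called after "Call:" as name(argument=value, ...) on one line, values as JSON. servo_tool: Moves the arm, as the interface text tells. Its arguments: {"type":"object","properties":{"commands":{"type":"array","items":{"type":"array","items":{"type":"array","items":{"type":"number"}}}},"force":{"type":"number"}},"required":["commands"]}

```bash
mkdir -p pics; ls; python3 - <<'E'
from bench import r
import cv2,numpy as np
s=r.sense();print(s)
for n in("scene","top","wrist"):
    c=r.calibration(n);print(n,c)
    p,d=r.snapshot(n);cv2.imwrite(f"pics/{n}0.png",p[:,:,::-1]);np.save(f"{n}0_d.npy",d)
E
```

```text
pics
{'time': 0.0, 'joint_pos': array([ 4.11130605e+01,  7.51535384e+00,  8.53298224e+01,  6.57693904e-05,
        8.72590197e+01, -4.89294820e+00]), 'qd': array([ 0.05682778, -0.05796363,  0.10615799,  0.10684819, -0.0547338 ,
       -0.01725276]), 'joint_efforts': array([ 8.76388440e-04, -5.69404006e+01, -5.00546050e+01, -3.74305155e-04,
        1.49289169e-02,  6.03004111e-06]), 'tool_pos': array([416.32615142, 431.30952755, 230.2366367 ]), 'tcp_rot': array([ 175.07093078,   89.895804  , -138.9230637 ]), 'ft_force': array([-0.10432662, -0.2006387 , -0.31965071]), 'wrist_torque': array([ 0.03858551, -0.0392189 , -0.02624444]), 'finger_gap': 85.50014624364078}
scene {'fx': 512.7588989418774, 'fy': 512.7588989418774, 'cx': 319.39606556425554, 'cy': 248.4751293475925, 'pose': array([[ 8.03071174e-01, -3.97415600e-01,  4.44001723e-01,
         1.20447866e+02],
       [-5.95867200e-01, -5.30136309e-01,  6.03239400e-01,
        -4.62505448e+02],
       [-4.35531322e-03, -7.49010237e-01, -6.62544109e-01,
         6.25050109e+02],
       [ 0.00000000e+00,  0.00000000e+00,  0.00000000e+00,

[... 242 characters left out ...]
11549e-01,  3.02852652e-02,  2.56726183e-02,
         5.71912185e+01],
       [-3.03994716e-02, -1.67686697e-01, -9.85371526e-01,
         8.83580059e+02],
       [ 0.00000000e+00,  0.00000000e+00,  0.00000000e+00,
         1.00000000e+00]])}
wrist {'fx': 429.4951586136091, 'fy': 429.4951586136091, 'cx': 323.4183182249245, 'cy': 238.88767229772608, 'pose': array([[ 6.94823086e-01,  6.85799737e-01,  2.16563156e-01,
         3.60888898e+02],
       [ 7.19176357e-01, -6.61522137e-01, -2.12541362e-01,
         4.84699238e+02],
       [-2.49948836e-03,  3.03425746e-01, -9.52851809e-01,
         3.72401122e+02],
       [ 0.00000000e+00,  0.00000000e+00,  0.00000000e+00,
         1.00000000e+00]])}
```

View pics/scene0.png

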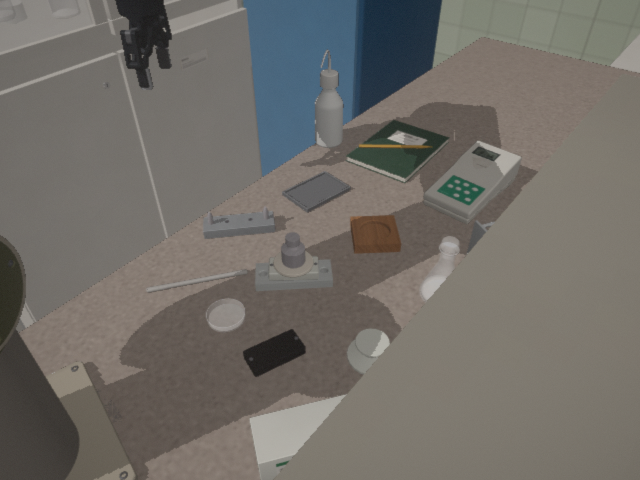

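View pics/top0.png

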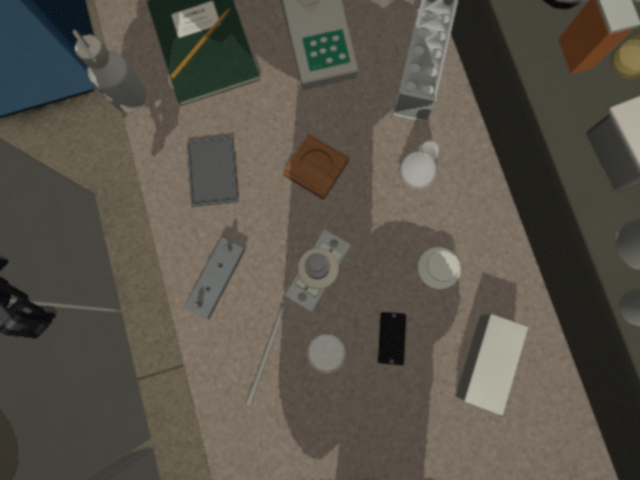

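View pics/wrist0.png

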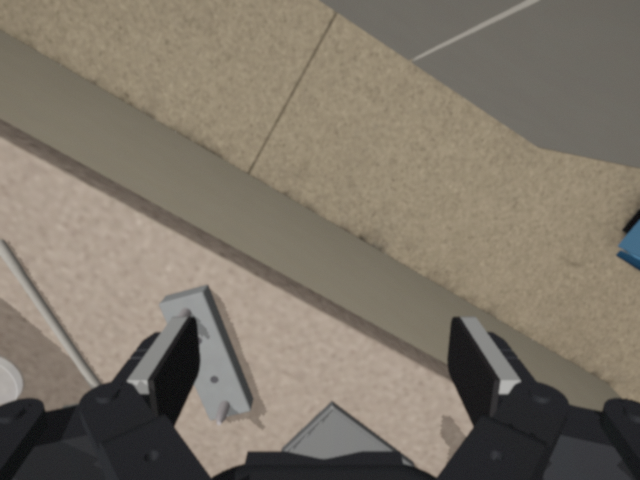

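Top view: the stack is at (318,268), pin block (216,277), wooden rest (317,166), grey tray (213,170), post (439,268), flask (418,168). Possible lookalikes are the black block (392,338), the shallow glass dish (326,353) and the white box (495,365). Next I'll crop close.

```bash
cat > h.py <<'E'
import cv2,numpy as np
from bench import r
def ray(c,u,v,z):
    T=c["pose"];d=T[:3,:3]@np.array([(u-c["cx"])/c["fx"],(v-c["cy"])/c["fy"],1.]);o=T[:3,3]
    return o+d*(z-o[2])/d[2]
def cloud(c,d):
    v,u=np.mgrid[:480,:640];P=np.stack([(u-c["cx"])/c["fx"]*d,(v-c["cy"])/c["fy"]*d,d],-1)
    return P@c["pose"][:3,:3].T+c["pose"][:3,3]
def proj(c,p):
    q=np.linalg.inv(c["pose"])@np.r_[p,1];return c["fx"]*q[0]/q[2]+c["cx"],c["fy"]*q[1]/q[2]+c["cy"]
E
python3 - <<'E'
from h import *
p=cv2.imread("pics/top0.png");c=r.calibration("top");d=np.load("top0_d.npy")
W=cloud(c,d)
for n,(u,v) in dict(knob=(318,264),pad=(330,282),pb=(222,265),rest=(345,165),recess=(317,166),tray=(213,170),post=(439,266),flask=(430,150),flaskb=(418,172),dish=(326,353),black=(392,338),bench=(250,230),box=(495,365),wall=(560,130)).items(): print(n,W[v,u].round(1))
cr=cv2.resize(p[120:380,175:475],None,fx=2.3,fy=2.3,interpolation=cv2.INTER_CUBIC);cv2.imwrite("pics/topcrop.png",cr)
s=cv2.imread("pics/scene0.png");cv2.imwrite("pics/scenecrop.png",cv2.resize(s[160:390,180:480],None,fx=2.6,fy=2.6,interpolation=cv2.INTER_CUBIC))
E
```

```text
knob [457.2  67.9  92.4]
pad [433.9  50.   39.1]
pb [469.8 230.7  16.4]
rest [641.5  16.9   4.5]
recess [639.3  65.9  11.1]
tray [640.1 249.3   5.8]
post [ 455.8 -129.1   30.6]
flask [ 623.1 -107.6  120.6]
flaskb [ 610.  -100.5   51.8]
dish [319.9  60.    2.2]
black [341.8 -48.5  14.8]
bench [531.5 185.2   0.7]
box [ 298.  -198.2   57.4]
wall [ 636.7 -292.   149.4]
```

View pics/topcrop.png

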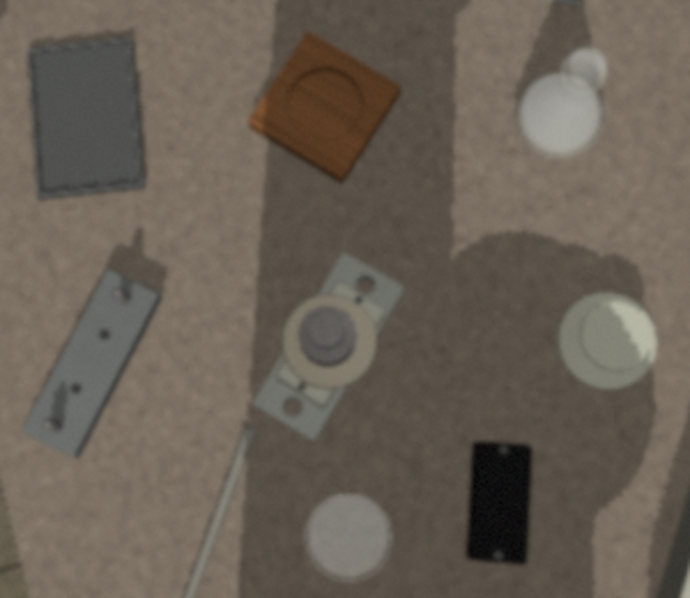

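View pics/scenecrop.png

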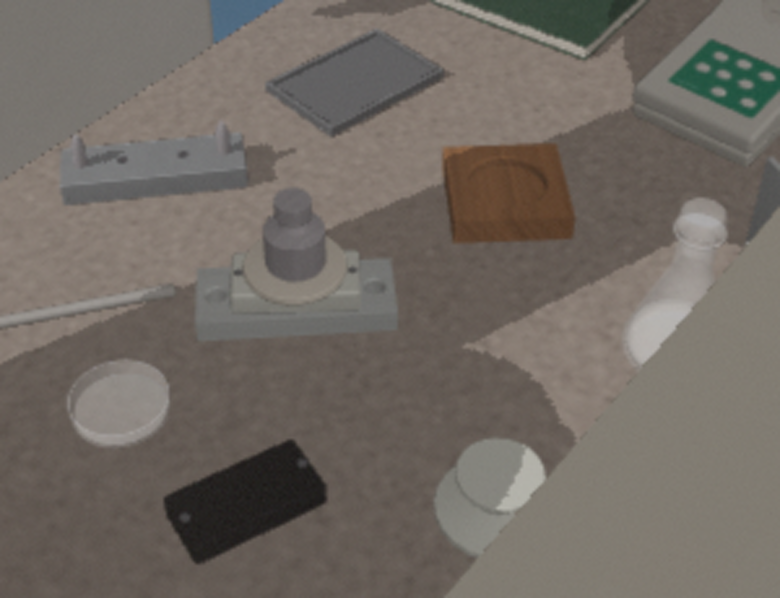

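The choice holds: the white spacer sits under the pad and the black one stands apart. Now I'll measure each part, and also locate the big panel that blocks the scene camera.

```bash
python3 - <<'E'
from h import *
p=cv2.imread("pics/scene0.png");c=r.calibration("scene");d=np.load("scene0_d.npy");W=cloud(c,d)
for u,v in [(600,300),(500,400),(600,120),(440,320),(400,380),(330,470),(630,100),(520,240)]: print((u,v),d[v,u],W[v,u].round(0))
c=r.calibration("top");d=np.load("top0_d.npy");W=cloud(c,d)
m=W[...,2]>130
print("high pts in top", m.sum()); 
for u,v in [(470,20),(520,230),(560,330),(600,60),(620,20),(10,300),(90,60)]: print((u,v),W[v,u].round(0))
p=cv2.imread("pics/top0.png");hsv=cv2.cvtColor(p,cv2.COLOR_BGR2HSV)
for n,(u,v) in dict(knob=(318,264),body=(330,268),pad=(330,282),plate=(338,245),spacer=(316,294),pb=(222,265),rest=(345,165),tray=(213,170),trayrim=(192,190),post=(435,266),foot=(455,275),bl=(250,230),bd=(370,230),flask=(418,172)).items(): print(n,p[v,u],hsv[v,u])
E
```

```text
(600, 300) 147.36647 [ 245. -430.  516.]
(500, 400) 122.75041 [ 195. -433.  516.]
(600, 120) 228.99605 [ 346. -369.  516.]
(440, 320) 141.74391 [ 202. -407.  516.]
(400, 380) 127.73347 [ 180. -415.  516.]
(330, 470) 111.27474 [ 153. -422.  515.]
(630, 100) 244.03522 [ 376. -366.  516.]
(520, 240) 167.9552 [ 249. -399.  516.]
high pts in top 36780
(470, 20) [ 873. -203.   61.]
(520, 230) [ 517. -276.    1.]
(560, 330) [ 347. -329.   -4.]
(600, 60) [ 730. -347.  176.]
(620, 20) [ 735. -326.  267.]
(10, 300) [ 435.  708. -175.]
(90, 60) [768. 402. 165.]
knob [91 94 97] [15 16 97]
body [104 117 123] [ 21  39 123]
pad [106 121 127] [ 21  42 127]
plate [ 96 103 103] [ 30  17 103]
spacer [104 115 114] [ 33  24 115]
pb [81 82 80] [75  6 82]
rest [40 52 67] [ 13 103  67]
tray [80 83 82] [40  9 83]
trayrim [63 64 64] [30  4 64]
post [118 131 131] [ 30  25 131]
foot [133 146 147] [ 28  24 147]
bl [ 94 107 118] [ 16  52 118]
bd [77 88 96] [17 50 96]
flask [158 164 165] [ 26  11 165]
```

```bash
python3 - <<'E'
from h import *
p=cv2.imread("pics/top0.png")
def crop(u0,v0,u1,v1,f,n):
    cv2.imwrite(f"pics/{n}.png",cv2.resize(p[v0:v1,u0:u1],None,fx=f,fy=f,interpolation=cv2.INTER_CUBIC))
crop(275,225,360,315,6,"c_stack");crop(180,225,255,325,6,"c_pb");
a=cv2.resize(p[125:210,180:245],None,fx=6,fy=6,interpolation=cv2.INTER_CUBIC);b=cv2.resize(p[125:210,280:355],None,fx=5,fy=6,interpolation=cv2.INTER_CUBIC)
cv2.imwrite("pics/c_tr.png",np.hstack([a,b]))
hsv=cv2.cvtColor(p,cv2.COLOR_BGR2HSV);c=r.calibration("top")
# rest by saturation
m=((hsv[...,1]>85)&(hsv[...,0]<20)).astype(np.uint8);m[:125]=0;m[210:]=0;m[:,:275]=0;m[:,360:]=0
cn=max(cv2.findContours(m,0,1)[0],key=cv2.contourArea);print("rest",cv2.minAreaRect(cn),cv2.boxPoints(cv2.minAreaRect(cn)))
E
```

```text
rest ((315.38232421875, 165.52938842773438), (50.935081481933594, 49.90608596801758), 30.963754653930664) [[280.70587 173.82352]
 [306.38232 131.02939]
 [350.05878 157.23526]
 [324.38232 200.02939]]
```

View pics/c_stack.png

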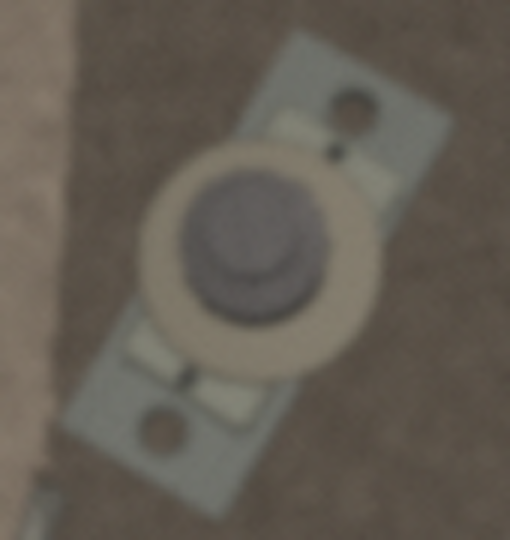

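View pics/c_pb.png

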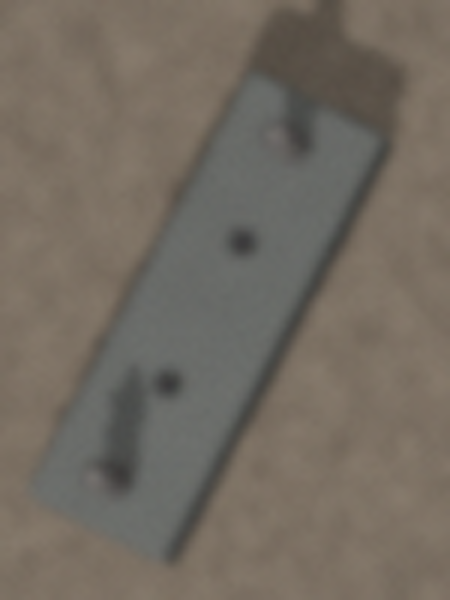

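View pics/c_tr.png

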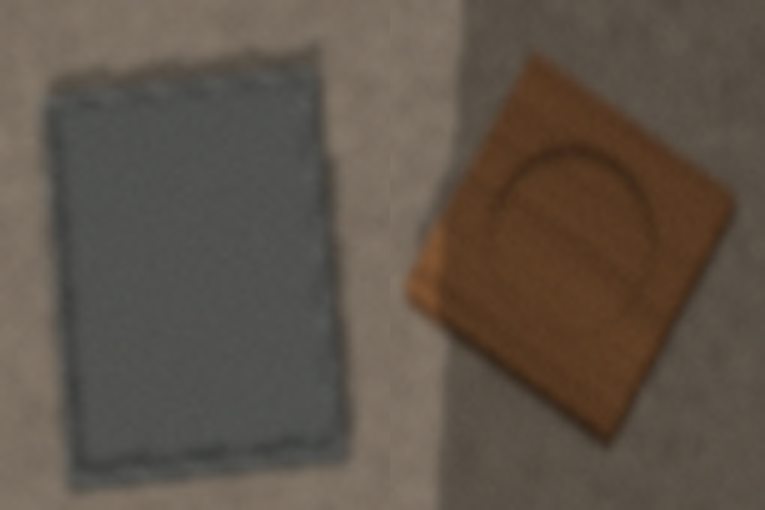

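```bash
python3 - <<'E'
from h import *
c=r.calibration("top")
def g(pts,u0,v0,fx,fy,z): return np.array([ray(c,(x+.5)/fx-.5+u0,(y+.5)/fy-.5+v0,z) for x,y in pts])
def rep(n,P):
    e=np.linalg.norm(P-np.roll(P,-1,0),axis=1).round(1);a=[np.degrees(np.arctan2(*(np.roll(P,-1,0)-P)[i][[1,0]])).round(1) for i in range(len(P))]
    print(n,P.mean(0).round(1),"edges",e,"ang",a)
rep("holes",g([(354,110),(162,430)],275,225,6,6,16))
rep("plate",g([(298,28),(455,120),(218,518),(62,425)],275,225,6,6,16))
print("knob",g([(247,232)],275,225,6,6,93),"pad",g([(261,260),(140,260),(383,260)],275,225,6,6,41))
print("body",g([(255,247)],275,225,6,6,69))
rep("spacerdots",g([(335,152),(186,377)],275,225,6,6,34))
rep("pb",g([(255,72),(390,145),(168,555),(35,487)],180,225,6,6,20))
rep("pbdots",g([(241,242),(168,384)],180,225,6,6,20))
rep("tray",g([(45,95),(318,70),(345,455),(72,490)],180,125,6,6,9))
rep("rest",g([(532-390,55),(735-390,200),(607-390,440),(18,290)],280,125,5,6,20))
print("recess",ray(c,317.2,165.9,20))
p=cv2.imread("pics/top0.png")
cv2.imwrite("pics/c_post.png",np.hstack([cv2.resize(p[225:310,400:480],None,fx=5,fy=5,interpolation=2),cv2.resize(p[125:210,390:450],None,fx=5,fy=5,interpolation=2)]))
E
```

```text
holes [457.7  69.7  16. ] edges [104.4 104.4] ang [np.float64(147.6), np.float64(-32.4)]
plate [457.2  69.6  16. ] edges [ 51.3 129.2  50.3 129.7] ang [np.float64(-122.6), np.float64(147.5), np.float64(57.9), np.float64(-32.0)]
knob [[458.33016228  71.27763896  93.        ]] pad [[457.21379384  68.61710428  41.        ]
 [458.17067992 101.44495793  41.        ]
 [456.25128987  35.59651782  41.        ]]
body [[457.37091313  69.7149663   69.        ]]
spacerdots [457.   68.8  34. ] edges [74. 74.] ang [np.float64(145.0), np.float64(-35.0)]
pb [450.  241.5  20. ] edges [ 44.1 128.3  42.  129.9] ang [np.float64(-120.0), np.float64(151.2), np.float64(62.2), np.float64(-27.9)]
pbdots [450.  243.9  20. ] edges [44.1 44.1] ang [np.float64(152.7), np.float64(-27.3)]
tray [638.3 250.2   9. ] edges [ 81.3 117.5  79.7 120.7] ang [np.float64(-86.7), np.float64(-176.2), np.float64(95.6), np.float64(4.6)]
rest [637.5  68.1  20. ] edges [83.2 83.5 81.8 82.4] ang [np.float64(-124.0), np.float64(146.4), np.float64(55.3), np.float64(-32.7)]
recess [636.55040301  65.49748109  20.        ]
```

View pics/c_post.png

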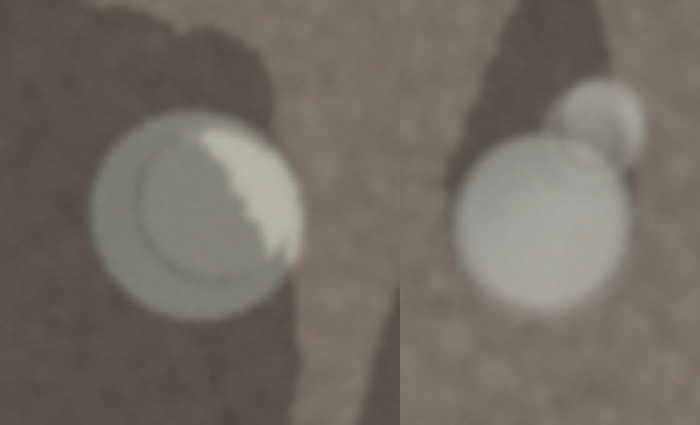

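```bash
python3 - <<'E'
from h import *
c=r.calibration("top")
print("posttop",ray(c,400+213/5,225+208/5,34),"foot",ray(c,400+195/5,225+216/5,5),"flask",ray(c,418,169.6,5), "stopper",ray(c,390+203/5,125+117/5,118))
c=r.calibration("scene")
s=2.6
f=lambda x,y,z:ray(c,180+(x+.5)/s-.5,160+(y+.5)/s-.5,z).round(1)
print("s knob",f(293,202,93),"pad",f(295,268,41),"holes",(f(216,295,16)+f(374,286,16))/2,"pbdots",(f(122,160,20)+f(183,154,20))/2,"post",f(500,475,34),"recess",f(508,185,20))
print("tray",sum(f(x,y,9) for x,y in[(268,86),(377,33),(443,72),(334,130)])/4)
print("pintips",f(80,137,46),f(222,123,46))
E
```

```text
posttop [ 454.28912507 -134.08674633   34.        ] foot [ 455.06506826 -134.41682737    5.        ] flask [ 628.49456012 -109.6006554     5.        ] stopper [ 626.52927473 -109.27147945  118.        ]
s knob [458.3  69.5  93. ] pad [455.4  66.6  41. ] holes [457.65  71.3   16.  ] pbdots [451.2 246.3  20. ] post [ 455.5 -133.8   34. ] recess [637.8  66.1  20. ]
tray [638.075 248.975   9.   ]
pintips [407. 267.  46.] [496.9 220.3  46. ]
```

```bash
cat >> h.py <<'E'
from scipy.spatial.transform import Rotation as Ro
def tool():
    s=r.sense();return s,Ro.from_euler("xyz",s["tcp_rot"],degrees=True)
def go(x,y,z,yaw=None):
    s,R=tool();M=R.as_matrix();j=np.degrees(np.arctan2(M[1,2],M[0,2]))
    print("t",round(s["time"],2),"tcp",s["tool_pos"].round(1),"toolx",M[:,0].round(3),"jawyaw",round(j,2),"j6",s["joint_pos"][5].round(1),"gap",round(s["finger_gap"],1),"F",s["ft_force"].round(1))
    d=M.T@(np.array([x,y,z])-s["tool_pos"])/10;print("shift cm",d.round(2))
    if yaw is not None:
        k=(yaw-j+90)%180-90
        a=np.radians(j+k);Zt=np.array([np.cos(a),np.sin(a),0]);Xt=np.array([0,0,-1.]);T=np.c_[Xt,np.cross(Zt,Xt),Zt]
        print("turn",Ro.from_matrix(M.T@T).as_rotvec(degrees=True).round(2))
E
python3 -c "
from h import *
go(458,70.5,190,57)"
```

```text
t 0.15 tcp [416.4 431.4 230.5] toolx [-0.001 -0.001 -1.   ] jawyaw 46.01 j6 -4.9 gap 85.7 F [0.5 0.2 1.1]
shift cm [  4.08 -28.06 -23.07]
turn [-10.99  -0.08  -0.02]
```

Call:
servo_tool(commands=[[[0,4.1,-28.1,-23.1,-11,0,0],[0,4.1,-28.1,-23.1,-11,0,0],[0,4.1,-28.1,-23.1,-11,0,0],[0,4.1,-28.1,-23.1,-11,0,0],[0,4.1,-28.1,-23.1,-11,0,0],[0,4.1,-28.1,-23.1,-11,0,0],[0,4.1,-28.1,-23.1,-11,0,0],[0,4.1,-28.1,-23.1,-11,0,0]]], force=40)

```text
time: 0.95
tool_pos: [458.1, 66.4, 189.5]
tcp_rot: [-179.5, 89.9, -122.7]
ft_force: [0.9, 0.8, -0.8]
finger_gap: 85.1
```

```bash
python3 - <<'E'
from h import *
c=r.calibration("wrist");s=r.sense()
p,d=r.snapshot("wrist");cv2.imwrite("pics/w1.png",p[:,:,::-1])
go(458,70.5,190,57)
for n,q in dict(knob=(458,70.5,93),recess=(637,66,20),hole=(501.6,41.9,16),hole2=(413.7,97.5,16),tcp=s["tool_pos"]).items(): print(n,np.round(proj(c,np.array(q)),1))
E
```

```text
t 1.0 tcp [458.2  65.8 189.4] toolx [-0.001 -0.002 -1.   ] jawyaw 56.79 j6 -54.9 gap 85.3 F [ 0.3 -1.9 -0.2]
shift cm [-0.06  0.27  0.38]
turn [-0.21 -0.12  0.  ]
knob [330.8 236.9]
recess [439.5 382.1]
hole [329.1 270.8]
hole2 [327.4 135.7]
tcp [325.  320.9]
```

View pics/w1.png

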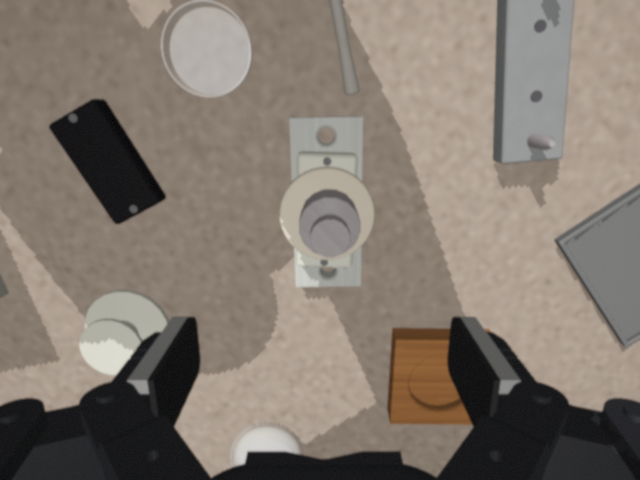

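Wrist view: knob at (330,236), pad around (327,215), plate hole (327,135). All three are within 1 px of what I predicted. I'll descend part of the way and settle.

Call:
servo_tool(commands=[[[0,4,0,0,0,0,0],[0,6,0,0,0,0,0],[0,6,0,0,0,0,0],[0,6,0,0,0,0,0],[0,6,0,0,0,0,0]]])

```text
time: 1.5
tool_pos: [459.5, 70.7, 132.0]
tcp_rot: [-53.3, 89.9, 3.7]
ft_force: [0.5, -0.4, 0.3]
finger_gap: 85.5
```

```bash
python3 -c "
from h import *
go(458,70.5,72,57)"
```

```text
t 1.5 tcp [459.5  70.7 132. ] toolx [ 0.002  0.    -1.   ] jawyaw 57.04 j6 -54.6 gap 85.5 F [ 0.5 -0.4  0.3]
shift cm [ 6.    0.12 -0.11]
turn [0.04 0.08 0.11]
```

Call:
servo_tool(commands=[[[0,3,0,0,0,0,0],[0,6,0,0,0,0,0],[0,6,0,0,0,0,0],[0,6,0,0,0,0,0],[255,6,0,0,0,0,0],[255,6,0,0,0,0,0],[255,6,0,0,0,0,0],[255,6,0,0,0,0,0]]], force=40)

```text
time: 2.3
tool_pos: [459.0, 70.3, 71.1]
tcp_rot: [-55.0, 89.9, 2.0]
ft_force: [-0.0, 0.1, 0.1]
finger_gap: 28.3
```

Call:
servo_tool(commands=[[[255,0,0,0,0,0,0],[255,0,0,0,0,0,0],[255,0,0,0,0,0,0],[255,0,0,0,0,0,0]]])

```text
time: 2.7
tool_pos: [458.8, 70.2, 71.1]
tcp_rot: [-80.5, 90.0, -23.5]
ft_force: [-1.2, -1.3, 5.6]
finger_gap: 22.2
```

```bash
python3 - <<'E'
from h import *
p,d=r.snapshot("wrist");cv2.imwrite("pics/w2.png",p[:,:,::-1])
go(458,70.5,200,57)
E
```

```text
t 2.75 tcp [458.8  70.2  71.1] toolx [ 0.001 -0.    -1.   ] jawyaw 57.01 j6 -54.6 gap 22.2 F [-1.9 -0.3  6.2]
shift cm [-1.289e+01  8.000e-02 -1.000e-02]
turn [0.01 0.01 0.04]
```

View pics/w2.png

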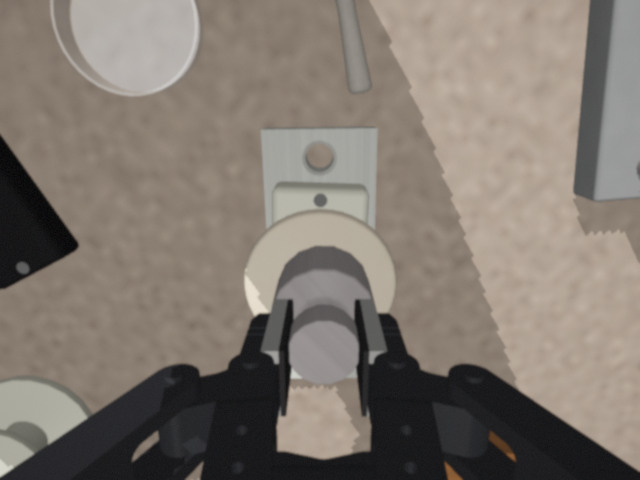

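Call:
servo_tool(commands=[[[255,-0.5,0,0,0,0,0],[255,-3,0,0,0,0,0],[255,-6,0,0,0,0,0],[255,-9,0,0,0,0,0],[255,-9,0,0,0,0,0],[255,-9,0,0,0,0,0]]])

```text
time: 3.35
tool_pos: [458.8, 70.4, 160.7]
tcp_rot: [-53.7, 89.9, 3.3]
ft_force: [-0.4, -0.4, -2.8]
finger_gap: 22.2
```

```bash
python3 - <<'E'
from h import *
p,d=r.snapshot("scene");cv2.imwrite("pics/s3.png",cv2.resize(p[100:340,180:480,::-1],None,fx=2.5,fy=2.5))
go(637,66,130,57)
E
```

```text
t 3.4 tcp [457.9  70.3 159.4] toolx [-0.001 -0.    -1.   ] jawyaw 57.01 j6 -54.6 gap 22.5 F [ 0.7  0.9 -2.7]
shift cm [  2.92 -15.26   9.39]
turn [ 0.01 -0.04 -0.05]
```

View pics/s3.png

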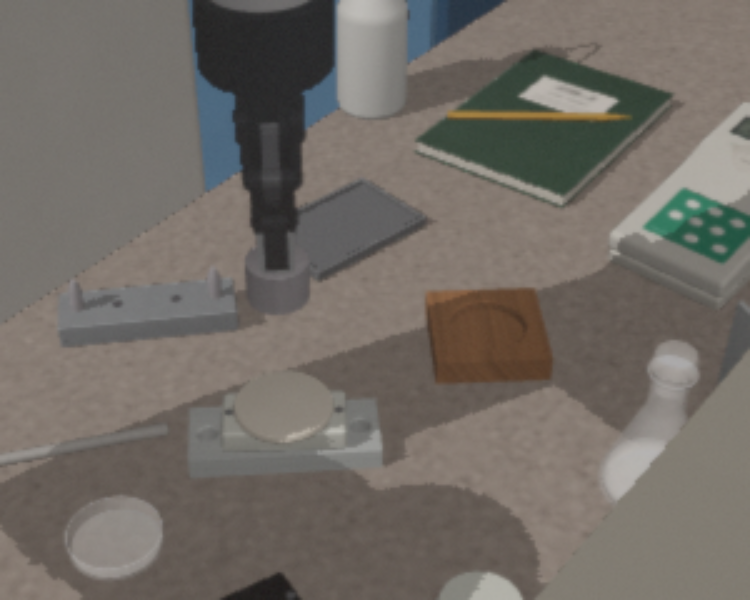

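Call:
servo_tool(commands=[[[255,0,-4,2.5,0,0,0],[255,0,-8,5,0,0,0],[255,2,-12,7.5,0,0,0],[255,5,-15.3,9.4,0,0,0],[255,6,-15.3,9.4,0,0,0],[255,6,-15.3,9.4,0,0,0],[255,6,-15.3,9.4,0,0,0]]])

```text
time: 4.1
tool_pos: [636.7, 65.9, 99.6]
tcp_rot: [121.8, 89.9, 178.8]
ft_force: [-0.4, 0.7, -2.2]
finger_gap: 22.5
```

```bash
python3 - <<'E'
from h import *
p,d=r.snapshot("wrist");cv2.imwrite("pics/w4.png",p[:,:,::-1])
p,d=r.snapshot("scene");cv2.imwrite("pics/s4.png",cv2.resize(p[120:320,300:520,::-1],None,fx=3,fy=3))
go(637,66,42,57)
E
```

```text
t 4.2 tcp [638.3  66.1 102.6] toolx [ 0.003  0.    -1.   ] jawyaw 57.02 j6 -55.7 gap 22.1 F [ 0.7  0.4 -1.7]
shift cm [ 6.06  0.12 -0.09]
turn [0.02 0.1  0.14]
```

View pics/s4.png

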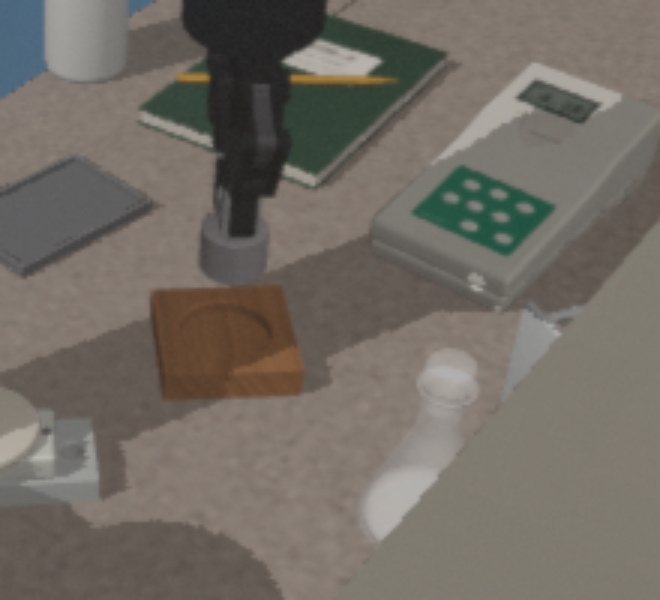

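View pics/w4.png

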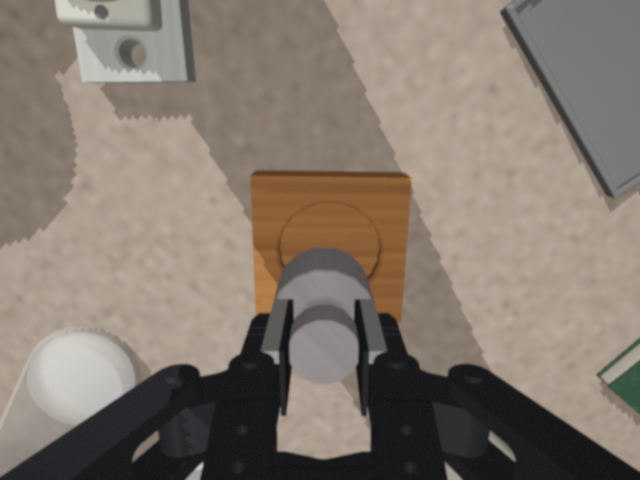

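```bash
python3 - <<'E'
from h import *
c=r.calibration("wrist")
for q in [(330,251),(280,251),(380,251),(330,203)]: print(ray(c,*q,20).round(1))
go(637,66,42)
E
```

```text
[641.4  67.7  20. ]
[626.4  44.5  20. ]
[656.5  90.9  20. ]
[618.6  82.4  20. ]
t 4.2 tcp [638.3  66.1 102.6] toolx [ 0.003  0.    -1.   ] jawyaw 57.02 j6 -55.7 gap 22.1 F [ 0.7  0.4 -1.7]
shift cm [ 6.06  0.12 -0.09]
```

Call:
servo_tool(commands=[[[255,2,-0.1,0.14,0,0,0],[255,4,-0.1,0.14,0,0,0],[255,5,-0.1,0.14,0,0,0],[255,5.5,-0.1,0.14,0,0,0],[255,5.85,-0.1,0.14,0,0,0],[255,5.85,-0.1,0.14,0,0,0],[255,5.85,-0.1,0.14,0,0,0]]])

```text
time: 4.9
tool_pos: [640.2, 66.5, 42.9]
tcp_rot: [-55.4, 89.9, 1.6]
ft_force: [0.2, 0.2, -2.9]
finger_gap: 21.8
```

```bash
python3 - <<'E'
from h import *
p,d=r.snapshot("scene");cv2.imwrite("pics/s5.png",cv2.resize(p[170:270,320:430,::-1],None,fx=6,fy=6))
go(637,66,42,57)
E
```

```text
t 4.95 tcp [640.1  66.5  42.7] toolx [ 0.001  0.    -1.   ] jawyaw 57.01 j6 -55.6 gap 22.2 F [ 0.1  0.2 -2.3]
shift cm [ 0.07  0.24 -0.21]
turn [0.01 0.04 0.06]
```

View pics/s5.png

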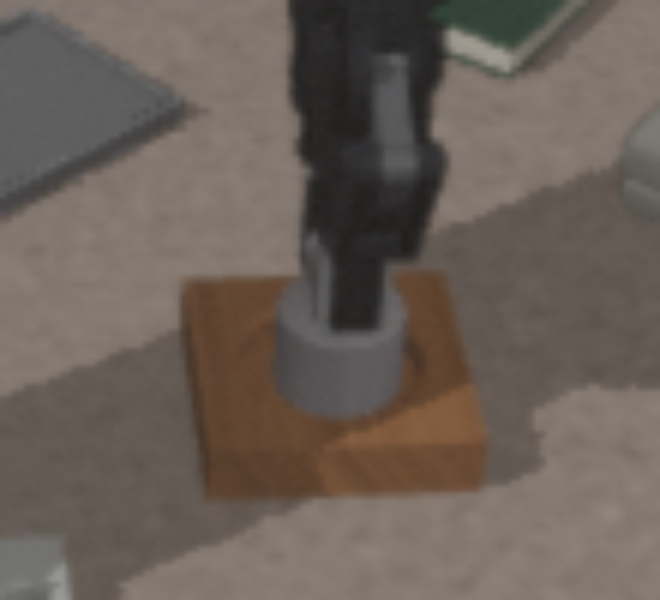

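Call:
servo_tool(commands=[[[255,0.06,0,0,0,0,0],[255,0.12,0,0,0,0,0],[255,0.12,0,0,0,0,0]]])

```text
time: 5.25
tool_pos: [640.8, 66.2, 42.4]
tcp_rot: [-65.4, 89.9, -8.4]
ft_force: [-1.5, -2.0, 6.4]
finger_gap: 22.1
```

It touched down at 42.4 mm where 42 was expected, so it's on the recess floor. I'll release and rise.

Call:
servo_tool(commands=[[[0,0,0,0,0,0,0],[0,0,0,0,0,0,0],[0,0,0,0,0,0,0],[0,0,0,0,0,0,0],[0,-5,0,0,0,0,0],[0,-10,0,0,0,0,0],[0,-12,0,0,0,0,0],[0,-12,0,0,0,0,0]]])

```text
time: 6.05
tool_pos: [642.6, 66.6, 166.3]
tcp_rot: [-55.4, 89.5, 1.7]
ft_force: [0.2, 0.8, -0.8]
finger_gap: 85.0
```

```bash
python3 - <<'E'
from h import *
p,d=r.snapshot("scene");cv2.imwrite("pics/s6.png",cv2.resize(p[170:270,320:430,::-1],None,fx=6,fy=6))
p,d=r.snapshot("top");cv2.imwrite("pics/t6.png",p[:,:,::-1])
c=r.calibration("top")
go(457,69,190,57)
E
```

```text
t 6.15 tcp [639.7  66.5 160.8] toolx [ 0.001  0.    -1.   ] jawyaw 57.01 j6 -55.6 gap 85.3 F [-0.1  0.7 -1.4]
shift cm [-2.94 15.46 -9.74]
turn [0.01 0.03 0.03]
```

View pics/s6.png

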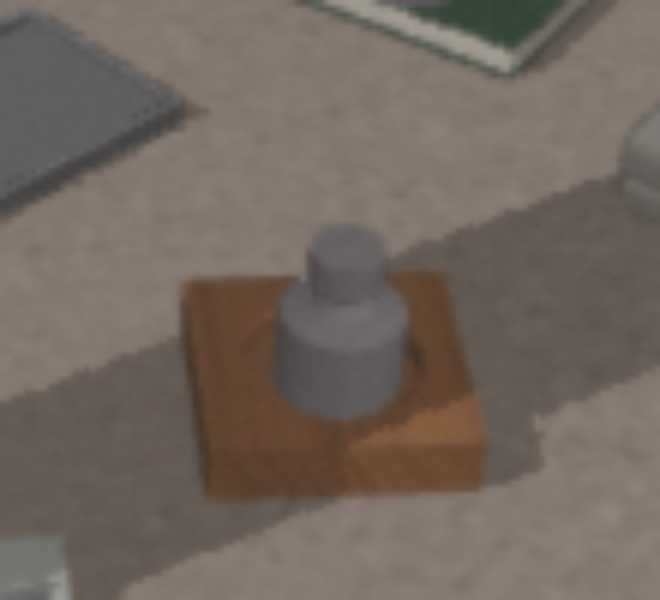

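The weight stands upright in the recess. Now back over the stack for the pad.

Call:
servo_tool(commands=[[[0,-2.9,15.5,-9.7,0,0,0],[0,-2.9,15.5,-9.7,0,0,0],[0,-2.9,15.5,-9.7,0,0,0],[0,-2.9,15.5,-9.7,0,0,0],[0,-2.9,15.5,-9.7,0,0,0],[0,-2.9,15.5,-9.7,0,0,0],[0,-2.9,15.5,-9.7,0,0,0],[0,-2.9,15.5,-9.7,0,0,0]]])

```text
time: 6.95
tool_pos: [457.1, 69.4, 188.8]
tcp_rot: [127.1, 89.9, -175.9]
ft_force: [0.6, -0.7, 0.3]
finger_gap: 85.5
```

```bash
python3 - <<'E'
from h import *
c=r.calibration("wrist")
p,d=r.snapshot("wrist");cv2.imwrite("pics/w7.png",p[:,:,::-1])
go(457,69,80,57)
np.save("cw7.npy",c["pose"])
for n,q in dict(pad=(457,69,41),post=(455,-134,34),h1=(501.6,41.9,16),h2=(413.7,97.5,16)).items(): print(n,np.round(proj(c,np.array(q)),1))
E
```

```text
t 7.0 tcp [457.2  69.4 188.9] toolx [-0.001 -0.    -1.   ] jawyaw 57.0 j6 -54.7 gap 85.4 F [ 0.1 -0.  -0.1]
shift cm [10.89 -0.02 -0.04]
turn [-0.   -0.05 -0.06]
pad [324.1 218.4]
post [107.4 349.4]
h1 [326.1 274.2]
h2 [324.5 139.5]
```

View pics/w7.png

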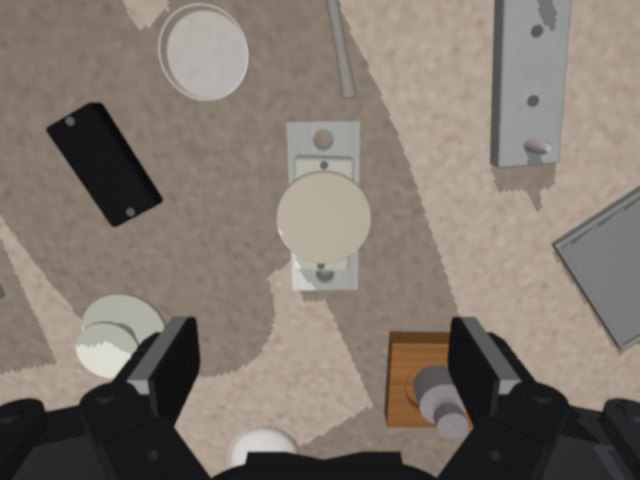

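```bash
python3 - <<'E'
from h import *
p=cv2.imread("pics/w7.png");c=r.calibration("wrist");c["pose"]=np.load("cw7.npy")
hsv=cv2.cvtColor(p,cv2.COLOR_BGR2HSV)
for q in [(323,215),(310,165),(295,150),(260,215)]: print(q,p[q[1],q[0]],hsv[q[1],q[0]])
cv2.imwrite("pics/w7c.png",cv2.resize(p[110:300,270:380],None,fx=5,fy=3.1,interpolation=2)[:600])
cr=cv2.resize(p[110:300,260:390],None,fx=3.1,fy=3.1,interpolation=2)
lab=cv2.cvtColor(p,cv2.COLOR_BGR2LAB).astype(int);ref=lab[215,323];m=(np.abs(lab-ref).sum(-1)<14).astype(np.uint8);m[:160]=0;m[275:]=0;m[:,:265]=0;m[:,385:]=0
m=cv2.morphologyEx(m,cv2.MORPH_OPEN,np.ones((3,3)))
cn=max(cv2.findContours(m,0,1)[0],key=cv2.contourArea);h=cv2.convexHull(cn);e=cv2.fitEllipse(h);print(e,ray(c,*e[0],41))
cv2.imwrite("pics/w7c.png",np.hstack([cr,cv2.cvtColor(cv2.resize(m[110:300,260:390]*255,None,fx=3.1,fy=3.1),8)]))
E
```

```text
(323, 215) [157 173 181] [ 20  34 181]
(310, 165) [166 177 178] [ 28  17 178]
(295, 150) [155 160 160] [ 30   8 160]
(260, 215) [110 123 135] [ 16  47 135]
((323.3207702636719, 222.03135681152344), (91.65819549560547, 100.6375961303711), 178.89395141601562) [458.91818412  67.13983646  41.        ]
```

View pics/w7c.png

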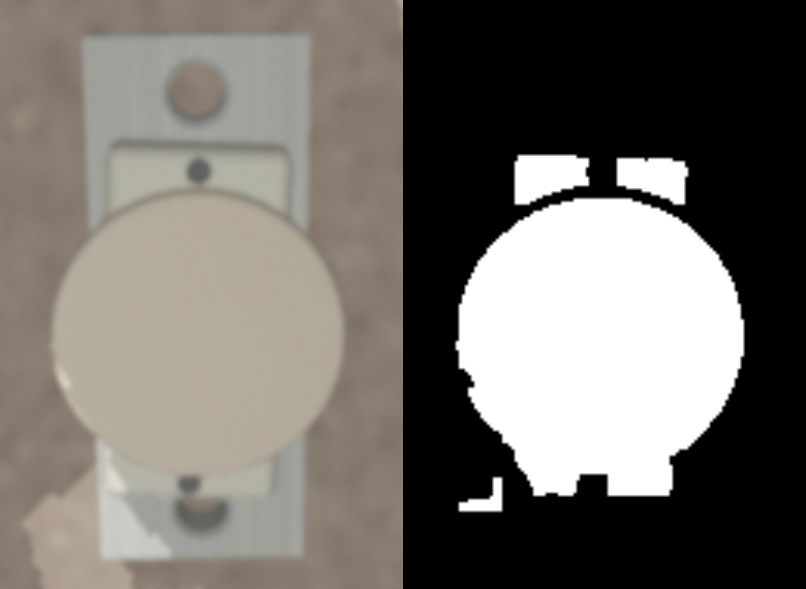

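Call:
servo_tool(commands=[[[0,5,0,0,0,0,0],[0,10,0,0,0,0,0],[0,14,0,0,0,0,0],[0,16,0,0,0,0,0],[0,17.1,0,0,0,0,0],[0,17.1,0,0,0,0,0],[0,17.1,0,0,0,0,0]]], force=25)

```text
time: 7.7
tool_pos: [457.8, 69.5, 19.6]
tcp_rot: [-55.4, 89.9, 1.6]
ft_force: [-0.7, -0.3, 1.0]
finger_gap: 85.2
```

```bash
python3 - <<'E'
from h import *
p,d=r.snapshot("wrist");cv2.imwrite("pics/w8.png",p[:,:,::-1])
p,d=r.snapshot("scene");cv2.imwrite("pics/s8.png",cv2.resize(p[180:310,230:360,::-1],None,fx=4.6,fy=4.6))
go(456.6,69.2,18,57)
E
```

```text
t 7.8 tcp [458.4  69.6  20.3] toolx [ 0.003  0.    -1.   ] jawyaw 57.01 j6 -54.7 gap 85.1 F [-0.1  0.5  0.3]
shift cm [ 0.23  0.13 -0.13]
turn [0.01 0.1  0.14]
```

View pics/s8.png

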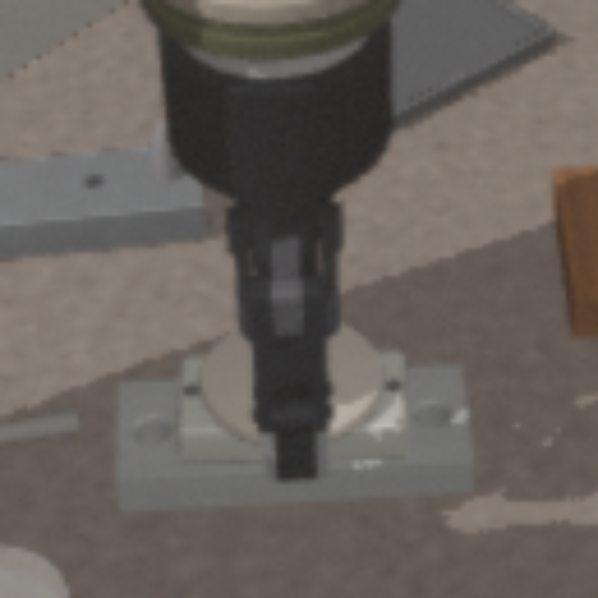

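View pics/w8.png

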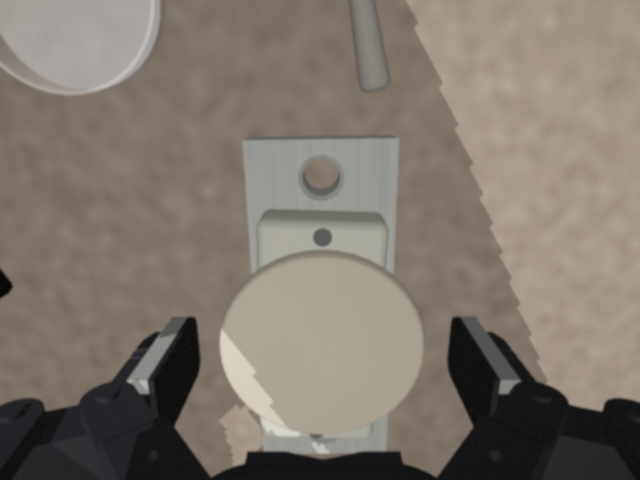

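Call:
servo_tool(commands=[[[255,0,0,0,0,0,0],[255,0,0,0,0,0,0],[255,0,0,0,0,0,0],[255,0,0,0,0,0,0]]], force=25)

```text
time: 8.2
tool_pos: [458.0, 69.6, 20.2]
tcp_rot: [-57.0, 89.9, -0.0]
ft_force: [-1.1, 0.2, 7.4]
finger_gap: 66.6
```

Call:
servo_tool(commands=[[[255,-0.5,0,0,0,0,0],[255,-3,0,0,0,0,0],[255,-6,0,0,0,0,0],[255,-9,0,0,0,0,0],[255,-9,0,0,0,0,0],[255,-9,0,0,0,0,0],[255,-9,0,0,0,0,0]]])

```text
time: 8.9
tool_pos: [456.0, 69.5, 107.6]
tcp_rot: [126.1, 89.9, -176.9]
ft_force: [-0.0, -1.2, -1.0]
finger_gap: 66.5
```

```bash
python3 - <<'E'
from h import *
c=r.calibration("wrist");np.save("cw9.npy",c["pose"])
p,d=r.snapshot("wrist");cv2.imwrite("pics/w9.png",p[:,:,::-1])
p,d=r.snapshot("scene");cv2.imwrite("pics/s9.png",cv2.resize(p[130:310,200:380,::-1],None,fx=3.3,fy=3.3))
go(455,-134,110,57)
E
```

```text
t 9.0 tcp [455.6  69.5 107.2] toolx [-0.003 -0.    -1.   ] jawyaw 57.01 j6 -54.7 gap 66.2 F [-0.3  0.4 -1.2]
shift cm [ -0.28 -11.03 -17.1 ]
turn [ 0.01 -0.08 -0.12]
```

View pics/s9.png

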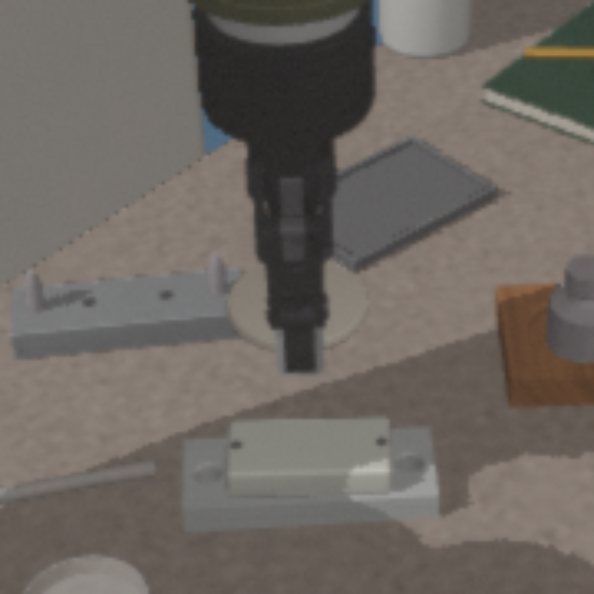

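View pics/w9.png

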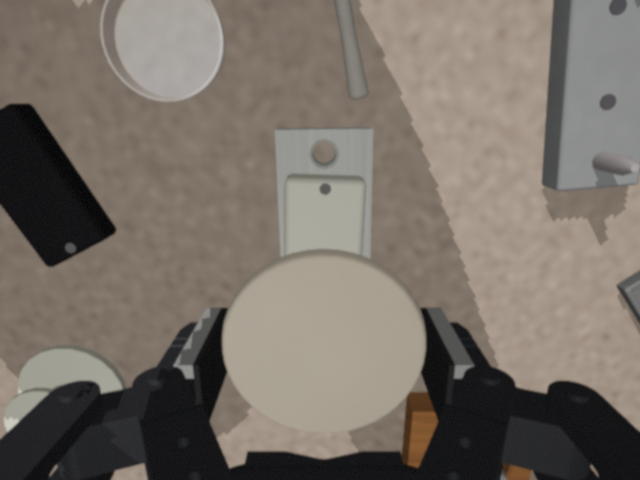

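```bash
python3 - <<'E'
from h import *
p=cv2.imread("pics/w9.png");c=r.calibration("wrist");T=np.load("cw9.npy");
lab=cv2.cvtColor(p,cv2.COLOR_BGR2LAB).astype(int);ref=lab[340,323];m=(np.abs(lab-ref).sum(-1)<25).astype(np.uint8);m[:240]=0;m[440:]=0;m[:,:215]=0;m[:,435:]=0
m=cv2.morphologyEx(m,cv2.MORPH_OPEN,np.ones((5,5)))
cn=max(cv2.findContours(m,0,1)[0],key=cv2.contourArea);e=cv2.fitEllipse(cv2.convexHull(cn));print(e)
c["pose"]=T;P=ray(c,*e[0],128.2);print("pad",P)
print(np.linalg.norm(ray(c,e[0][0]-e[1][1]/2,e[0][1],128.2)-ray(c,e[0][0]+e[1][1]/2,e[0][1],128.2)))
E
```

```text
((312.9346923828125, 357.874755859375), (191.24932861328125, 230.9735565185547), 53.6687126159668)
pad [455.77027879  64.89921868 128.2       ]
75.22637479904516
```

```bash
python3 - <<'E'
from h import *
c=r.calibration("wrist");c["pose"]=np.load("cw9.npy")
a,b,l,q=[ray(c,*k,128.2) for k in [(324,250),(324,432),(222,338),(426,338)]]
print((a+b)/2,np.linalg.norm(a-b),(l+q)/2,np.linalg.norm(l-q))
go(455,-134,110,57)
E
```

```text
[454.53217882  69.99929295 128.2       ] 66.69267226460855 [451.57484027  71.89721451 128.2       ] 65.38131516195435
t 9.0 tcp [455.6  69.5 107.2] toolx [-0.003 -0.    -1.   ] jawyaw 57.01 j6 -54.7 gap 66.2 F [-0.3  0.4 -1.2]
shift cm [ -0.28 -11.03 -17.1 ]
turn [ 0.01 -0.08 -0.12]
```

Call:
servo_tool(commands=[[[255,-0.3,-2.5,-4,0,0,0],[255,-0.3,-5,-8,0,0,0],[255,-0.3,-7.8,-12,0,0,0],[255,-0.3,-10,-15.5,0,0,0],[255,-0.3,-11,-17.1,0,0,0],[255,-0.3,-11,-17.1,0,0,0],[255,-0.3,-11,-17.1,0,0,0],[255,-0.3,-11,-17.1,0,0,0]]])

```text
time: 9.8
tool_pos: [455.5, -132.7, 110.9]
tcp_rot: [87.1, 89.9, 144.1]
ft_force: [0.4, 0.9, -0.2]
finger_gap: 66.4
```

Call:
servo_tool(commands=[[[255,0,0,0,0,0,0],[255,0,0,0,0,0,0]]])

```text
time: 10.0
tool_pos: [456.0, -132.9, 111.5]
tcp_rot: [69.5, 90.0, 126.5]
ft_force: [-0.6, -0.3, -0.9]
finger_gap: 66.4
```

```bash
python3 - <<'E'
from h import *
c=r.calibration("wrist");np.save("cw10.npy",c["pose"])
p,d=r.snapshot("wrist");cv2.imwrite("pics/w10.png",p[:,:,::-1])
go(455,-134,20,57)
p,d=r.snapshot("top");cv2.imwrite("pics/t10.png",cv2.resize(p[210:330,380:520,::-1],None,fx=5,fy=5))
go(455,-134,20,57)
c=r.calibration("wrist")
print(proj(c,np.array([455,-134,34])),[proj(c,np.array([455+25*np.cos(a),-134+25*np.sin(a),34])) for a in (-.56,2.57)])
E
```

```text
t 10.05 tcp [ 456.  -133.   111.6] toolx [ 0.  0. -1.] jawyaw 57.08 j6 -79.5 gap 66.5 F [ 0.2 -0.1 -0.3]
shift cm [ 9.16  0.03 -0.14]
turn [ 0.08  0.   -0.  ]
t 10.1 tcp [ 456.  -133.2  111.6] toolx [ 0.  0. -1.] jawyaw 57.07 j6 -79.5 gap 66.4 F [-0.4  0.6 -0.1]
shift cm [ 9.16  0.04 -0.13]
turn [0.07 0.   0.  ]
(np.float64(322.4170602492513), np.float64(250.67490103039114)) [(np.float64(323.12248273201453), np.float64(292.89842330425745)), (np.float64(322.21727703563204), np.float64(205.59969094895786))]
```

View pics/w10.png

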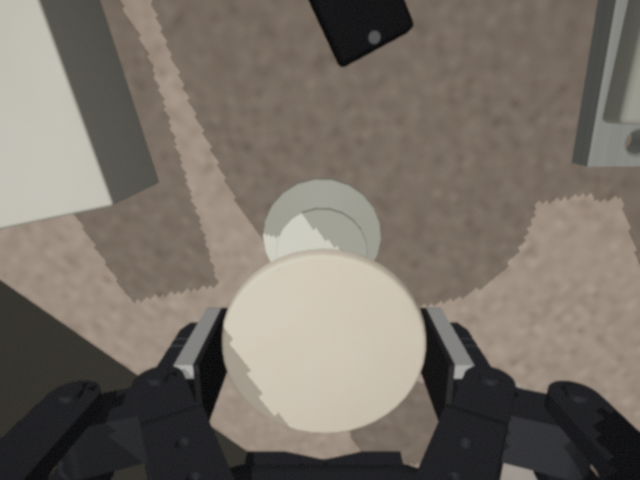

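View pics/t10.png

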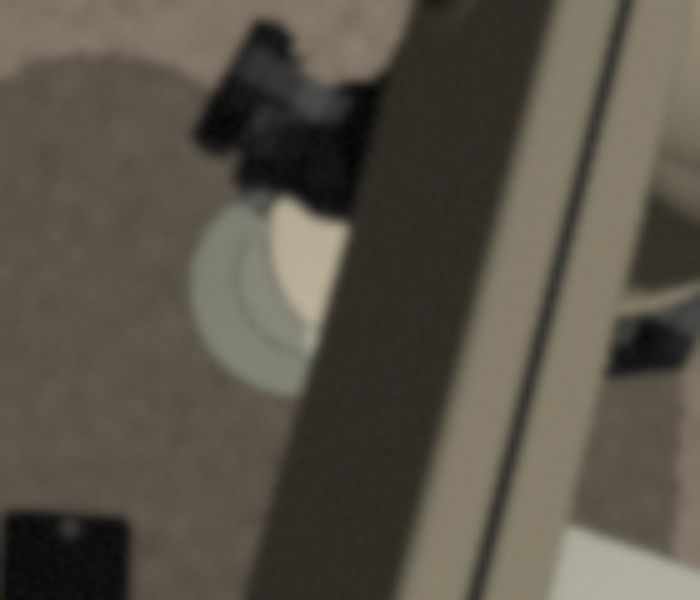

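Call:
servo_tool(commands=[[[255,3,-0.12,-0.1,0,0,0],[255,6,-0.12,-0.1,0,0,0],[255,8,-0.12,-0.1,0,0,0],[255,8.8,-0.12,-0.1,0,0,0],[255,9.1,-0.12,-0.1,0,0,0],[255,9.2,-0.12,-0.1,0,0,0],[255,9.2,-0.12,-0.1,0,0,0],[255,9.2,-0.12,-0.1,0,0,0]]])

```text
time: 10.9
tool_pos: [457.2, -135.6, 20.6]
tcp_rot: [-79.4, 89.9, -22.4]
ft_force: [0.4, -0.2, -0.4]
finger_gap: 66.4
```

```bash
python3 - <<'E'
from h import *
p,d=r.snapshot("wrist");cv2.imwrite("pics/w11.png",p[:,:,::-1])
p,d=r.snapshot("scene");cv2.imwrite("pics/s11.png",cv2.resize(p[280:440,290:450,::-1],None,fx=3.5,fy=3.5))
go(456.5,-134.6,20,57)
E
```

```text
t 11.0 tcp [ 456.9 -135.5   20.3] toolx [ 0.001 -0.001 -1.   ] jawyaw 57.01 j6 -79.7 gap 66.4 F [ 0.7 -0.5 -0.5]
shift cm [0.03 0.09 0.05]
turn [0.01 0.01 0.08]
```

View pics/s11.png

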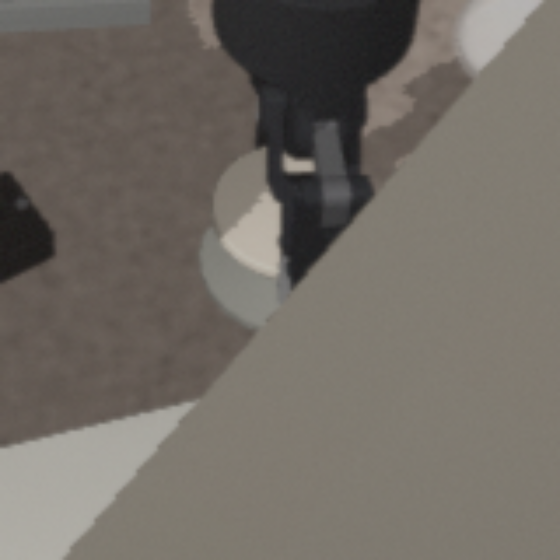

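Call:
servo_tool(commands=[[[255,0,0.07,0.04,0,0,0],[255,0.07,0.07,0.04,0,0,0],[255,0.14,0.07,0.04,0,0,0],[255,0.14,0.07,0.04,0,0,0]]])

```text
time: 11.4
tool_pos: [456.7, -135.0, 20.1]
tcp_rot: [-96.1, 89.9, -39.1]
ft_force: [-6.9, 3.0, 17.9]
finger_gap: 66.4
```

Call:
servo_tool(commands=[[[255,-0.05,0,0,0,0,0],[0,-0.05,0,0,0,0,0],[0,-0.05,0,0,0,0,0],[0,-0.05,0,0,0,0,0],[0,-0.05,0,0,0,0,0]]])

```text
time: 11.9
tool_pos: [455.7, -134.4, 18.4]
tcp_rot: [97.4, 90.0, 154.4]
ft_force: [-0.8, 0.3, -0.2]
finger_gap: 85.1
```

Call:
servo_tool(commands=[[[0,-2,0,0,0,0,0],[0,-5,0,0,0,0,0],[0,-9,0,0,0,0,0],[0,-13,0,0,0,0,0],[0,-16,0,0,0,0,0],[0,-16,0,0,0,0,0],[0,-16,0,0,0,0,0],[0,-16,0,0,0,0,0]]])

```text
time: 12.7
tool_pos: [455.1, -134.2, 177.2]
tcp_rot: [100.6, 89.9, 157.6]
ft_force: [-0.8, 0.1, 0.3]
finger_gap: 85.4
```

```bash
python3 - <<'E'
from h import *
c=r.calibration("wrist")
p,d=r.snapshot("wrist");cv2.imwrite("pics/w12.png",p[:,:,::-1])
cv2.imwrite("pics/w12c.png",cv2.resize(p[150:300,250:400,::-1],None,fx=4,fy=4,interpolation=2))
np.save("cw12.npy",c["pose"])
for q in [(456,-134.5,34),(456,-134.5,41)]: print(proj(c,np.array(q)))
go(457,69.5,180,55)
E
```

```text
(np.float64(324.96514286328687), np.float64(221.45197748439796))
(np.float64(324.9834373815343), np.float64(224.1839394894181))
t 12.75 tcp [ 455.  -134.2  176.9] toolx [-0.003  0.001 -1.   ] jawyaw 57.01 j6 -79.6 gap 85.3 F [ 0.1  0.1 -0.6]
shift cm [-0.29 10.92 17.19]
turn [ 2.01 -0.03 -0.17]
```

View pics/w12.png

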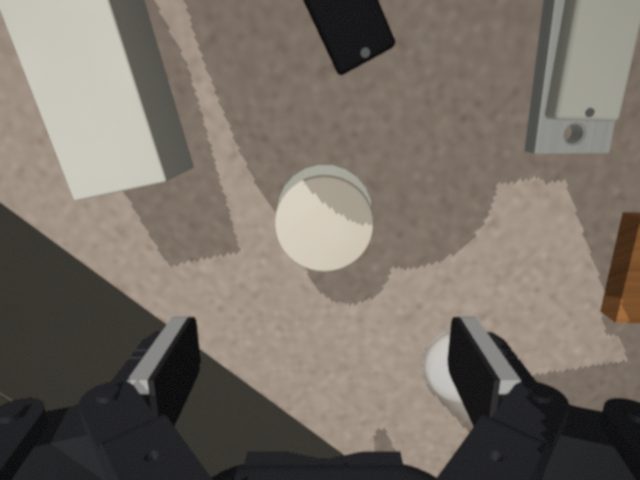

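View pics/w12c.png

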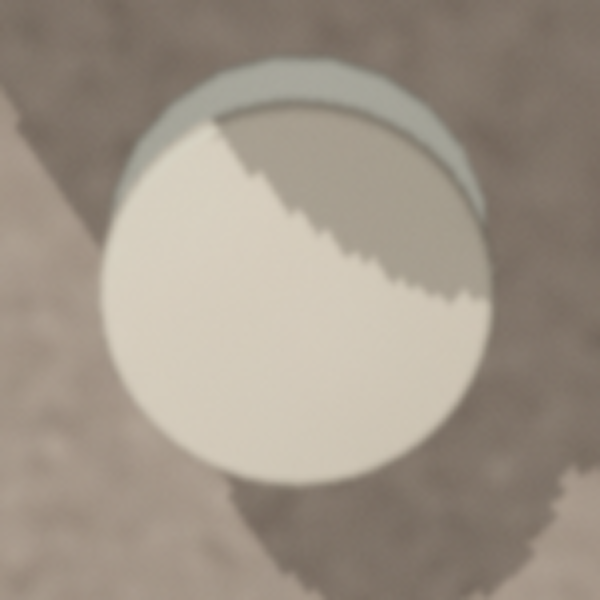

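```bash
python3 - <<'E'
from h import *
c=r.calibration("wrist");c["pose"]=np.load("cw12.npy")
u=np.array([np.cos(np.radians(-33)),np.sin(np.radians(-33)),0])
f=lambda x,y,z:ray(c,250+x/4-.4,150+y/4-.4,z)
print("foot",f(301,57,5)+36*u, "pad",(f(296,103,41)+f(296,485,41))/2,(f(101,294,41)+f(491,294,41))/2, np.linalg.norm(f(296,103,41)-f(296,485,41)))
print("foot far-left/right", [np.hypot(*(f(x,y,5)-np.array([456,-134.5,5]))[:2]) for x,y in[(301,57),(115,205),(487,205),(160,130),(440,130)]])
print("pad r about 456,-134.5", [np.hypot(*(f(x,y,41)-np.array([456,-134.5,41]))[:2]) for x,y in[(296,103),(101,294),(491,294),(296,485)]])
E
```

```text
foot [ 456.37538237 -134.81884383    5.        ] pad [ 455.8292078  -135.49851588   41.        ] [ 454.85618162 -134.87418241   41.        ] 66.60923367705104
foot far-left/right [np.float64(35.51157886472191), np.float64(35.69326919962522), np.float64(35.60131552433864), np.float64(34.17680752124113), np.float64(33.813942975042195)]
pad r about 456,-134.5 [np.float64(32.91707548498377), np.float64(33.70525790521463), np.float64(31.832531795978202), np.float64(33.718148746730954)]
```

The pad is centred on the post to about 1 mm. Next the spacer.

Call:
servo_tool(commands=[[[0,-0.3,10.9,17.2,0,0,0],[0,-0.3,10.9,17.2,0,0,0],[0,-0.3,10.9,17.2,0,0,0],[0,-0.3,10.9,17.2,0,0,0],[0,-0.3,10.9,17.2,0,0,0],[0,-0.3,10.9,17.2,0,0,0],[0,-0.3,10.9,17.2,0,0,0],[0,-0.3,10.9,17.2,0,0,0]]])

```text
time: 13.55
tool_pos: [458.1, 67.6, 181.1]
tcp_rot: [146.0, 89.9, -157.1]
ft_force: [-0.4, -1.3, -0.2]
finger_gap: 85.4
```

```bash
python3 - <<'E'
from h import *
c=r.calibration("wrist");np.save("cw13.npy",c["pose"])
p,d=r.snapshot("wrist");cv2.imwrite("pics/w13.png",p[:,:,::-1])
cv2.imwrite("pics/w13c.png",cv2.resize(p[110:310,250:400,::-1],None,fx=3,fy=3,interpolation=2))
go(457,69.5,60,57)
E
```

```text
t 13.6 tcp [458.2  67.6 181.3] toolx [-0.001 -0.    -1.   ] jawyaw 56.87 j6 -54.8 gap 85.4 F [-0.1 -0.3 -0.3]
shift cm [12.13  0.2   0.11]
turn [-0.13 -0.04 -0.02]
```

View pics/w13c.png

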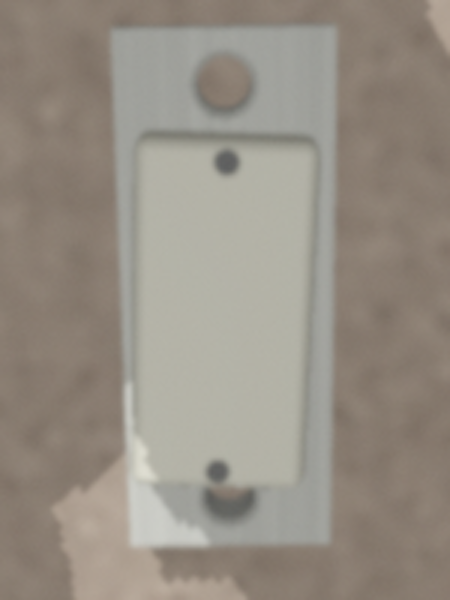

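```bash
python3 - <<'E'
from h import *
c=r.calibration("wrist");c["pose"]=np.load("cw13.npy")
f=lambda q,z:ray(c,250+(q[0]+.5)/3-.5,110+(q[1]+.5)/3-.5,z)
def two(n,a,b,z):
    A,B=f(a,z),f(b,z);print(n,((A+B)/2).round(1),np.linalg.norm(A-B).round(1),np.degrees(np.arctan2(*(A-B)[[1,0]])).round(2))
two("dots",(227,161),(217,470),34)
A=[f(q,34) for q in[(138,137),(318,142),(301,484),(136,482)]];print(np.mean(A,0));
two("sleft",(137,145),(136,475),34);two("sright",(317,150),(302,475),34)
two("holes",(224,82),(230,497),16)
P=[f(q,16) for q in[(111,28),(337,28),(330,545),(131,546)]];print("plate",np.mean(P,0))
two("pl",(111,28),(131,546),16);two("pr",(337,28),(330,545),16)
E
```

```text
dots [456.6  67.6  34. ] 73.9 145.08
[456.21515551  68.1996056   34.        ]
sleft [444.9  51.6  34. ] 78.7 145.56
sright [467.2  84.8  34. ] 77.6 145.49
holes [456.7  69.   16. ] 104.1 147.76
plate [457.41247363  68.67419093  16.        ]
pl [443.3  46.9  16. ] 130.0 147.68
pr [471.5  90.4  16. ] 129.7 147.62
```

Call:
servo_tool(commands=[[[0,5,0,0,1.5,0,0],[0,9,0,0,1.5,0,0],[0,12,0,0,1.5,0,0],[0,12,0,0,1.5,0,0],[0,12,0,0,1.5,0,0],[0,12,0,0,1.5,0,0]]], force=40)

```text
time: 14.2
tool_pos: [460.0, 68.6, 64.0]
tcp_rot: [-54.1, 89.8, 1.3]
ft_force: [-0.4, -0.2, -0.1]
finger_gap: 85.6
```

```bash
python3 - <<'E'
from h import *
go(456.4,68,19.5,55.4)
E
```

```text
t 14.2 tcp [460.   68.6  64. ] toolx [ 0.003  0.    -1.   ] jawyaw 55.46 j6 -53.3 gap 85.6 F [-0.4 -0.2 -0.1]
shift cm [ 4.45  0.28 -0.26]
turn [0.06 0.11 0.16]
```

Call:
servo_tool(commands=[[[0,2,0,0,0,0,0],[0,3,0,0,0,0,0],[0,3,0,0,0,0,0],[0,3,0,0,0,0,0],[0,3,0,0,0,0,0],[0,3,0,0,0,0,0]]])

```text
time: 14.8
tool_pos: [458.9, 69.1, 32.5]
tcp_rot: [-54.8, 89.9, 0.7]
ft_force: [0.6, -0.0, 0.7]
finger_gap: 85.0
```

```bash
python3 - <<'E'
from h import *
go(456.4,68,19.5,55.4)
E
```

```text
t 14.8 tcp [458.9  69.1  32.5] toolx [ 0.001  0.    -1.   ] jawyaw 55.51 j6 -53.3 gap 85.0 F [ 0.6 -0.   0.7]
shift cm [ 1.3   0.14 -0.23]
turn [0.11 0.04 0.06]
```

Call:
servo_tool(commands=[[[0,0.6,0.15,-0.2,0,0,0],[0,1.2,0.15,-0.2,0,0,0],[0,1.2,0.15,-0.2,0,0,0],[0,1.2,0.15,-0.2,0,0,0]]])

```text
time: 15.2
tool_pos: [455.4, 68.2, 19.2]
tcp_rot: [127.0, 89.9, -177.5]
ft_force: [0.7, 0.3, -0.3]
finger_gap: 85.5
```

Call:
servo_tool(commands=[[[255,0,0,0,0,0,0],[255,0,0,0,0,0,0],[255,0,0,0,0,0,0],[255,0,0,0,0,0,0],[255,0,0,0,0,0,0],[255,0,0,0,0,0,0]]])

```text
time: 15.8
tool_pos: [456.2, 68.3, 20.1]
tcp_rot: [-56.0, 90.0, -0.5]
ft_force: [-0.7, -0.2, 4.2]
finger_gap: 41.1
```

```bash
python3 - <<'E'
from h import *
go(456.4,68,19.5,55.4)
p,d=r.snapshot("wrist");cv2.imwrite("pics/w14.png",p[:,:,::-1])
p,d=r.snapshot("scene");cv2.imwrite("pics/s14.png",cv2.resize(p[180:310,230:360,::-1],None,fx=4.6,fy=4.6))
E
```

```text
t 15.8 tcp [456.2  68.3  20.1] toolx [ 0.001 -0.    -1.   ] jawyaw 55.51 j6 -53.4 gap 41.1 F [-0.7 -0.2  4.2]
shift cm [ 0.06 -0.03 -0.01]
turn [0.11 0.02 0.04]
```

View pics/s14.png

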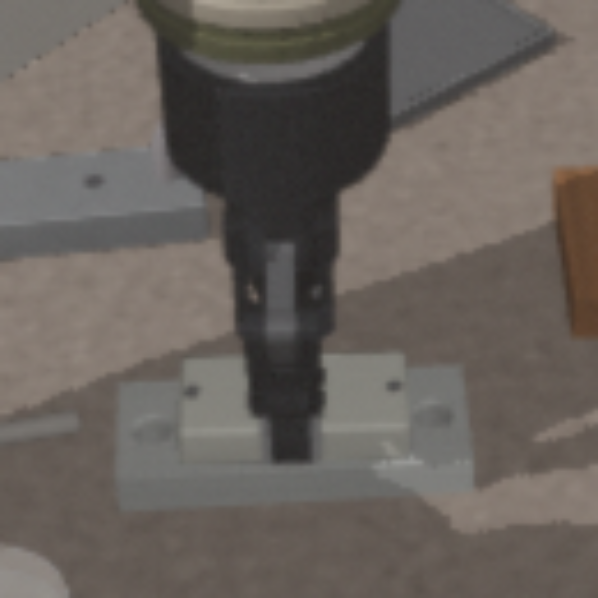

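View pics/w14.png

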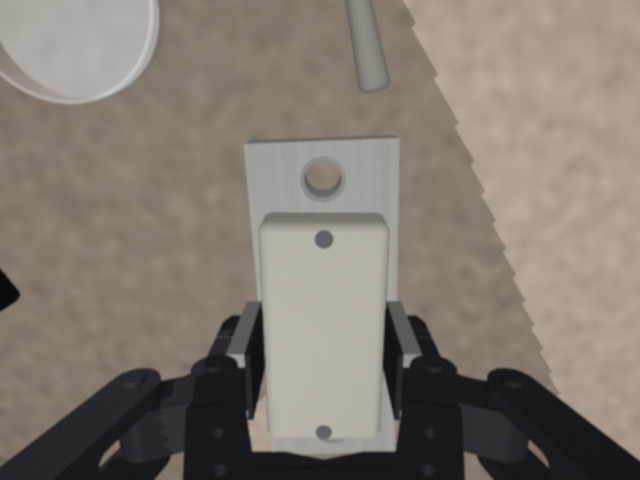

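Call:
servo_tool(commands=[[[255,-1,0,0,0,0,0],[255,-4,0,0,0,0,0],[255,-7,0,0,0,0,0],[255,-10,0,0,0,0,0],[255,-10,0,0,0,0,0],[255,-10,0,0,0,0,0]]])

```text
time: 16.5
tool_pos: [456.3, 68.3, 120.5]
tcp_rot: [-54.3, 89.9, 1.2]
ft_force: [-1.0, 0.8, -1.8]
finger_gap: 41.1
```

```bash
python3 - <<'E'
from h import *
go(638.3,249.5,120,94.5)
E
```

```text
t 16.5 tcp [456.3  68.3 120.5] toolx [ 0.002  0.    -1.   ] jawyaw 55.51 j6 -53.4 gap 41.1 F [-1.   0.8 -1.8]
shift cm [ 0.08 -4.74 25.25]
turn [-3.899e+01  3.000e-02  9.000e-02]
```

Call:
servo_tool(commands=[[[255,0,-0.6,3,-5,0,0],[255,0,-1.4,7,-11,0,0],[255,0,-2.2,12,-19,0,0],[255,0,-3.2,17,-27,0,0],[255,0,-4.1,22,-34,0,0],[255,0,-4.7,25.2,-39,0,0],[255,0,-4.7,25.2,-39,0,0],[255,0,-4.7,25.2,-39,0,0]]])

```text
time: 17.3
tool_pos: [635.8, 249.3, 116.5]
tcp_rot: [105.0, 89.7, -160.4]
ft_force: [-0.2, -0.6, -1.0]
finger_gap: 41.2
```

Call:
servo_tool(commands=[[[255,0,0,0,0,0,0],[255,0,0,0,0,0,0],[255,0,0,0,0,0,0]]])

```text
time: 17.6
tool_pos: [637.0, 248.5, 120.2]
tcp_rot: [-84.6, 90.0, 9.8]
ft_force: [-0.0, -1.0, -1.1]
finger_gap: 40.8
```

```bash
python3 - <<'E'
from h import *
c=r.calibration("wrist");np.save("cw15.npy",c["pose"])
p,d=r.snapshot("wrist");cv2.imwrite("pics/w15.png",p[:,:,::-1])
go(638.3,249.5,8.5,94.5)
a=np.radians(4.5);u=np.array([np.cos(a),np.sin(a)]);v=np.array([-u[1],u[0]])
for sx,sy in[(-60,41),(-60,-41),(60,-41),(60,41)]:
    q=np.array([638.3,249.5])+sx*u+sy*v;print(np.round(proj(c,np.r_[q,9.]),1))
E
```

```text
t 17.65 tcp [637.1 248.7 120.3] toolx [ 0.001  0.    -1.   ] jawyaw 94.45 j6 -77.4 gap 41.0 F [ 0.6  0.1 -0.7]
shift cm [11.18 -0.12  0.07]
turn [-0.05  0.01  0.04]
[397.7 136.6]
[255.1 136.8]
[264.1 323.2]
[388.5 323.2]
```

View pics/w15.png

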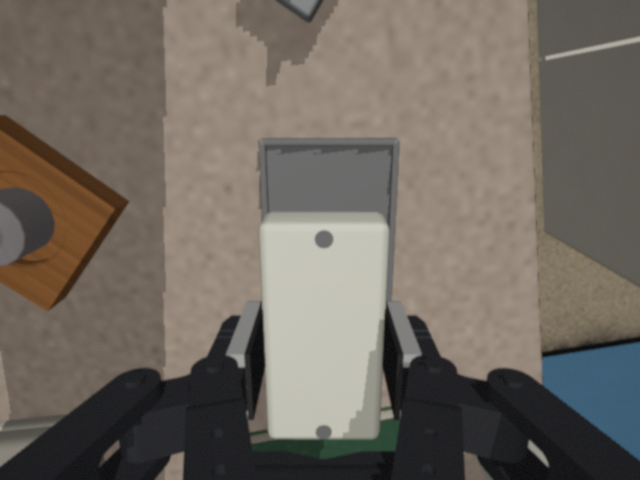

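Call:
servo_tool(commands=[[[255,3,-0.18,0.17,0,0,0],[255,6,-0.18,0.17,0,0,0],[255,9,-0.18,0.17,0,0,0],[255,10.5,-0.18,0.17,0,0,0],[255,11,-0.18,0.17,0,0,0],[255,11,-0.18,0.17,0,0,0],[255,11,-0.18,0.17,0,0,0]]])

```text
time: 18.35
tool_pos: [639.8, 251.3, 11.0]
tcp_rot: [-77.8, 89.9, 16.7]
ft_force: [0.4, -0.0, -1.0]
finger_gap: 41.1
```

```bash
python3 - <<'E'
from h import *
p,d=r.snapshot("wrist");cv2.imwrite("pics/w16.png",p[:,:,::-1])
go(639,250.5,9,94.5)
E
```

```text
t 18.4 tcp [639.8 251.3  11. ] toolx [ 0.002  0.001 -1.   ] jawyaw 94.5 j6 -77.3 gap 40.8 F [ 0.6 -0.3 -0.2]
shift cm [ 0.2   0.09 -0.08]
turn [-0.    0.03  0.11]
```

View pics/w16.png

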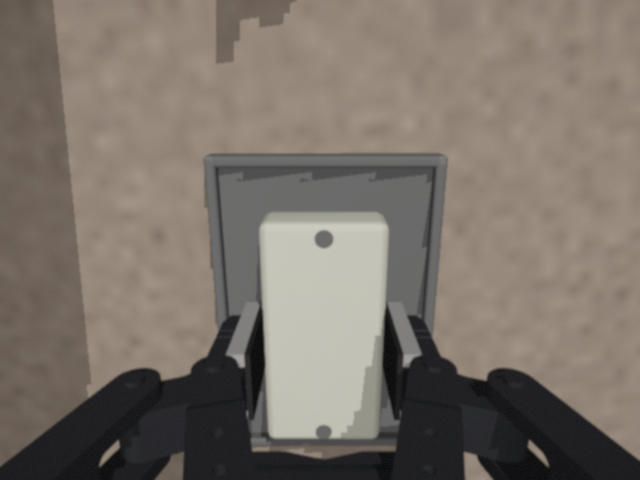

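Call:
servo_tool(commands=[[[255,0.05,0,0,0,0,0],[255,0.1,0,0,0,0,0],[255,0.15,0,0,0,0,0],[255,0.15,0,0,0,0,0]]])

```text
time: 18.8
tool_pos: [639.3, 251.3, 9.2]
tcp_rot: [-82.6, 90.0, 12.0]
ft_force: [-2.7, -1.6, 4.4]
finger_gap: 40.7
```

Call:
servo_tool(commands=[[[120,0,0,0,0,0,0],[0,0,0,0,0,0,0],[0,0,0,0,0,0,0],[0,-0.3,0,0,0,0,0],[0,-1,0,0,0,0,0],[0,-4,0,0,0,0,0],[0,-8,0,0,0,0,0],[0,-12,0,0,0,0,0]]])

```text
time: 19.6
tool_pos: [638.5, 251.0, 129.5]
tcp_rot: [103.0, 89.9, -162.5]
ft_force: [0.4, 0.8, 0.2]
finger_gap: 85.3
```

Call:
servo_tool(commands=[[[0,-5,0,0,0,0,0],[0,-5,0,0,0,0,0],[0,-5,0,0,0,0,0],[0,-5,0,0,0,0,0]]])

```text
time: 20.0
tool_pos: [638.4, 251.0, 177.5]
tcp_rot: [102.8, 89.9, -162.7]
ft_force: [-0.5, -1.4, -1.2]
finger_gap: 85.4
```

```bash
python3 - <<'E'
from h import *
c=r.calibration("wrist");np.save("cw17.npy",c["pose"])
p,d=r.snapshot("wrist");cv2.imwrite("pics/w17.png",p[:,:,::-1])
go(450.5,244,200,62.6)
E
```

```text
t 20.05 tcp [638.  250.9 176.5] toolx [-0.003 -0.001 -1.   ] jawyaw 94.51 j6 -77.3 gap 85.5 F [-0.4  0.1 -0.2]
shift cm [-2.3  18.75  0.79]
turn [31.91 -0.07 -0.14]
```

View pics/w17.png

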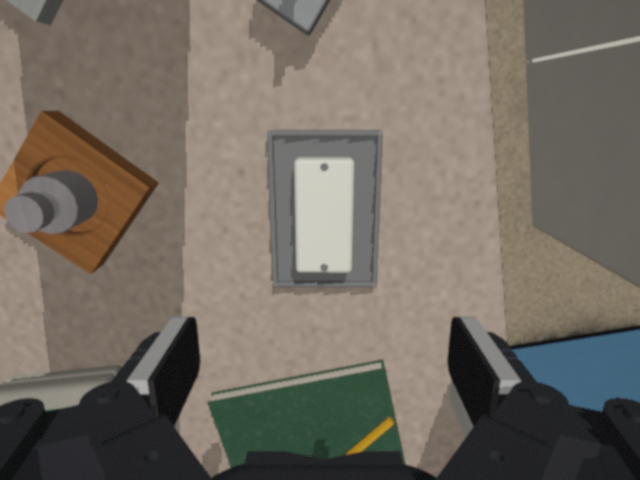

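The spacer lies flat and lengthwise in the tray. Next I'll view the pin block with the same camera geometry as the plate view.

Call:
servo_tool(commands=[[[0,-0.3,4.5,0.2,8,0,0],[0,-0.3,9,0.4,16,0,0],[0,-0.3,13.5,0.6,24,0,0],[0,-0.3,18.8,0.8,32,0,0],[0,-0.3,18.8,0.8,32,0,0],[0,-0.3,18.8,0.8,32,0,0],[0,-0.3,18.8,0.8,32,0,0],[0,-0.3,18.8,0.8,32,0,0]]])

```text
time: 20.85
tool_pos: [452.2, 244.4, 181.3]
tcp_rot: [-54.1, 90.0, 8.4]
ft_force: [0.2, -0.3, 0.1]
finger_gap: 85.3
```

Call:
servo_tool(commands=[[[0,0,0,0,0,0,0],[0,0,0,0,0,0,0],[0,0,0,0,0,0,0],[0,0,0,0,0,0,0]]])

```text
time: 21.25
tool_pos: [451.1, 244.3, 181.1]
tcp_rot: [132.1, 90.0, -165.4]
ft_force: [0.7, 0.4, -0.8]
finger_gap: 85.3
```

```bash
python3 - <<'E'
from h import *
c=r.calibration("wrist");np.save("cw18.npy",c["pose"])
p,d=r.snapshot("wrist");cv2.imwrite("pics/w18.png",p[:,:,::-1])
cv2.imwrite("pics/w18c.png",cv2.resize(p[100:300,250:400,::-1],None,fx=3,fy=3,interpolation=2))
go(457.3,69,180,57.7)
E
```

```text
t 21.3 tcp [451.  244.3 181.1] toolx [-0. -0. -1.] jawyaw 62.51 j6 -39.8 gap 85.1 F [-0.5  0.3 -0.7]
shift cm [  0.11  -8.65 -15.26]
turn [ 4.81 -0.01 -0.01]
```

View pics/w18c.png

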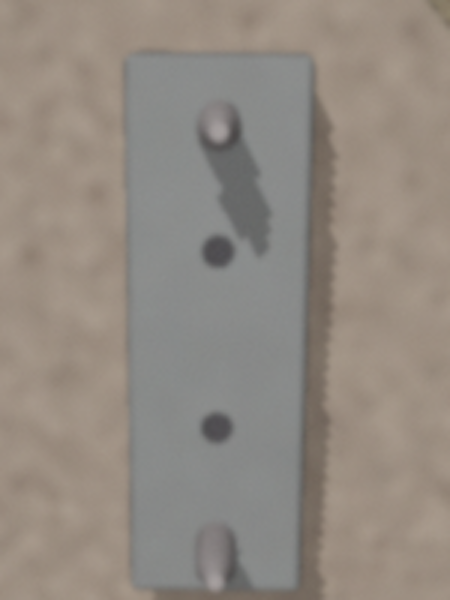

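```bash
python3 - <<'E'
from h import *
c=r.calibration("wrist");c["pose"]=np.load("cw18.npy")
f=lambda q,z:ray(c,250+(q[0]+.5)/3-.5,100+(q[1]+.5)/3-.5,z)
def two(n,a,b,z):
    A,B=f(a,z),f(b,z);print(n,((A+B)/2).round(1),np.linalg.norm(A-B).round(1),np.degrees(np.arctan2(*(A-B)[[1,0]])).round(2))
two("dots",(218,251),(216.5,427),20)
two("tips",(218,127),(216,582),46)
two("L",(125,54),(133,588),20);two("R",(313,54),(299,588),20)
P=[f(q,20) for q in[(125,54),(313,54),(299,588),(133,588)]];print("blk",np.mean(P,0))
two("top",(125,54),(313,54),20)
# predicted tips
for sgn in(1,-1):
  a=np.radians(152.5);q=np.array([451+sgn*52*np.cos(a),244+sgn*52*np.sin(a)])
  for z in(20,46):
    u,v=proj(c,np.r_[q,z]);print((u-250)*3,(v-100)*3)
E
```

```text
dots [450.1 242.8  20. ] 43.9 151.95
tips [449.6 243.1  46. ] 104.8 152.18
L [439.7 224.2  20. ] 132.6 152.07
R [459.4 262.   20. ] 132.5 152.16
blk [449.52448748 243.09448512  20.        ]
top [390.9 274.1  20. ] 42.6 -117.52
222.56566932363728 121.40437506237532
222.57742212774525 131.85392127913735
222.48442576815762 539.0378957258737
222.48831952912252 582.5204482009085
```

Call:
servo_tool(commands=[[[0,0.1,-8.7,-15.3,4.8,0,0],[0,0.1,-8.7,-15.3,4.8,0,0],[0,0.1,-8.7,-15.3,4.8,0,0],[0,0.1,-8.7,-15.3,4.8,0,0],[0,0.1,-8.7,-15.3,4.8,0,0],[0,0.1,-8.7,-15.3,4.8,0,0],[0,0.1,-8.7,-15.3,4.8,0,0],[0,0.1,-8.7,-15.3,4.8,0,0]]])

```text
time: 22.1
tool_pos: [457.4, 69.5, 180.2]
tcp_rot: [50.5, 90.0, 108.3]
ft_force: [-0.6, 0.1, 0.0]
finger_gap: 85.0
```

Call:
servo_tool(commands=[[[0,0,0,0,0,0,0],[0,0,0,0,0,0,0],[0,0,0,0,0,0,0],[0,0,0,0,0,0,0]]])

```text
time: 22.5
tool_pos: [457.4, 68.7, 180.2]
tcp_rot: [117.8, 90.0, 175.6]
ft_force: [0.3, 0.0, -0.2]
finger_gap: 85.3
```

```bash
python3 - <<'E'
from h import *
c=r.calibration("wrist");np.save("cw19.npy",c["pose"])
p,d=r.snapshot("wrist");cv2.imwrite("pics/w19.png",p[:,:,::-1])
cv2.imwrite("pics/w19c.png",cv2.resize(p[100:300,250:400,::-1],None,fx=3,fy=3,interpolation=2))
go(457.3,69,60,57.7)
E
```

```text
t 22.55 tcp [457.4  68.6 180.2] toolx [-0. -0. -1.] jawyaw 57.72 j6 -55.5 gap 85.5 F [0.4 0.3 0.1]
shift cm [12.02  0.03  0.03]
turn [ 0.02 -0.   -0.  ]
```

View pics/w19c.png

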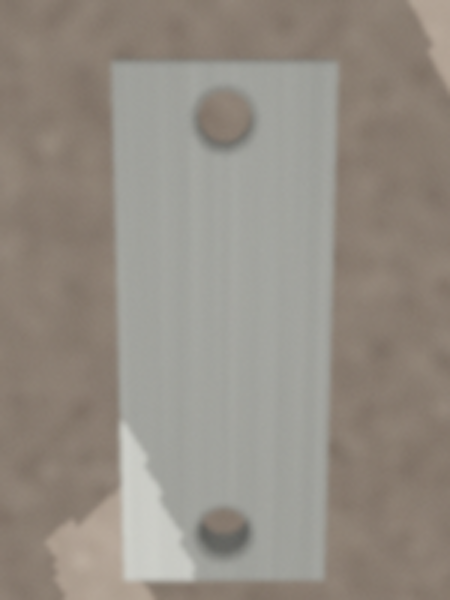

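```bash
python3 - <<'E'
from h import *
c=r.calibration("wrist");c["pose"]=np.load("cw19.npy")
f=lambda q,z:ray(c,250+(q[0]+.5)/3-.5,100+(q[1]+.5)/3-.5,z)
def two(n,a,b,z):
    A,B=f(a,z),f(b,z);print(n,((A+B)/2).round(1),np.linalg.norm(A-B).round(1),np.degrees(np.arctan2(*(A-B)[[1,0]])).round(2))
two("holes",(224,118),(223,531),16)
two("L",(111,62),(124,579),16);two("R",(338,62),(326,579),16)
print("plate",np.mean([f(q,16) for q in[(111,62),(338,62),(326,579),(124,579)]],0))
E
```

```text
holes [456.6  68.9  16. ] 103.5 147.6
L [443.2  46.8  16. ] 129.6 147.71
R [471.1  91.   16. ] 129.5 147.9
plate [457.13823235  68.90074064  16.        ]
```

Call:
servo_tool(commands=[[[0,5,0,0,0,0,0],[0,10,0,0,0,0,0],[0,14,0,0,0,0,0],[0,16,0,0,0,0,0],[0,17,0,0,0,0,0],[0,17,0,0,0,0,0],[0,17,0,0,0,0,0],[0,17,0,0,0,0,0]]], force=80)

```text
time: 23.35
tool_pos: [459.2, 68.5, 12.0]
tcp_rot: [-55.6, 89.8, 2.1]
ft_force: [-0.1, -0.3, 0.2]
finger_gap: 85.1
```

Call:
servo_tool(commands=[[[0,0,0,0,0,0,0],[0,0,0,0,0,0,0],[0,0,0,0,0,0,0]]])

```text
time: 23.65
tool_pos: [457.9, 68.5, 10.7]
tcp_rot: [-56.5, 89.9, 1.2]
ft_force: [-0.4, -0.7, 0.5]
finger_gap: 85.5
```

```bash
python3 - <<'E'
from h import *
go(457.2,68.8,4.5,57.7)
E
```

```text
t 23.65 tcp [457.9  68.5  10.7] toolx [ 0.001  0.    -1.   ] jawyaw 57.71 j6 -55.5 gap 85.5 F [-0.4 -0.7  0.5]
shift cm [ 0.62  0.07 -0.01]
turn [0.01 0.03 0.05]
```

Call:
servo_tool(commands=[[[0,0.3,0,0,0,0,0],[0,0.6,0,0,0,0,0],[0,0.6,0,0,0,0,0],[0,0.6,0,0,0,0,0]]])

```text
time: 24.05
tool_pos: [457.1, 68.5, 3.9]
tcp_rot: [121.7, 90.0, 179.4]
ft_force: [-0.3, -0.2, -0.7]
finger_gap: 85.2
```

Call:
servo_tool(commands=[[[255,0,0,0,0,0,0],[255,0,0,0,0,0,0],[255,0,0,0,0,0,0],[255,0,0,0,0,0,0],[255,0,0,0,0,0,0],[255,0,0,0,0,0,0]]])

```text
time: 24.65
tool_pos: [458.0, 68.5, 5.0]
tcp_rot: [-54.4, 89.9, 3.3]
ft_force: [-2.0, 0.4, 6.5]
finger_gap: 49.3
```

```bash
python3 - <<'E'
from h import *
go(457.2,68.8,4.5,57.7)
p,d=r.snapshot("wrist");cv2.imwrite("pics/w20.png",p[:,:,::-1])
E
```

```text
t 24.65 tcp [458.   68.5   5. ] toolx [ 0.001  0.    -1.   ] jawyaw 57.71 j6 -55.5 gap 49.3 F [-2.   0.4  6.5]
shift cm [ 0.05  0.08 -0.02]
turn [0.01 0.03 0.05]
```

View pics/w20.png

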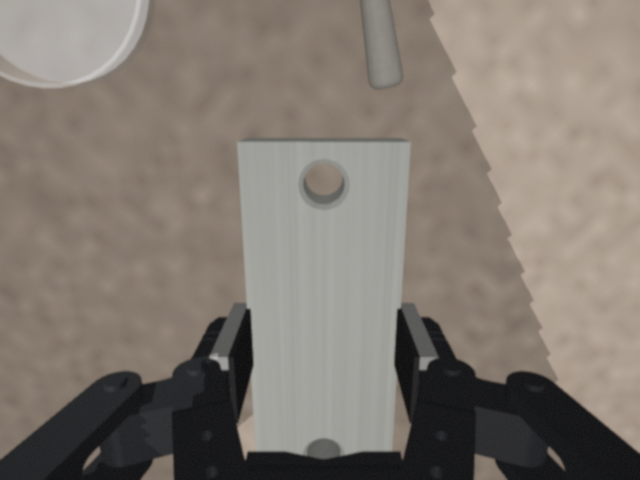

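Call:
servo_tool(commands=[[[255,-2,0,0,0,0,0],[255,-5,0,0,0,0,0],[255,-8,0,0,0,0,0],[255,-10,0,0,0,0,0],[255,-10,0,0,0,0,0]]])

```text
time: 25.2
tool_pos: [459.8, 68.6, 107.3]
tcp_rot: [-55.7, 89.7, 2.0]
ft_force: [1.0, -0.3, -2.3]
finger_gap: 49.3
```

Call:
servo_tool(commands=[[[255,0,2,2.9,-1,0,0],[255,0,4,5.7,-2,0,0],[255,0,6.3,9.1,-3,0,0],[255,0,8.5,12.3,-4,0,0],[255,0,9.92,14.32,-4.4,0,0],[255,0,9.92,14.32,-4.4,0,0],[255,0,9.92,14.32,-4.4,0,0],[255,0,9.92,14.32,-4.4,0,0]]])

```text
time: 26.0
tool_pos: [449.5, 241.5, 103.0]
tcp_rot: [151.4, 89.9, -146.5]
ft_force: [-1.1, -0.6, -2.6]
finger_gap: 49.6
```

Call:
servo_tool(commands=[[[255,2,0,0,0,0,0],[255,3,0,0,0,0,0],[255,3,0,0,0,0,0],[255,3,0,0,0,0,0],[255,3,0,0,0,0,0],[255,3,0,0,0,0,0]]])

```text
time: 26.6
tool_pos: [450.7, 242.7, 75.1]
tcp_rot: [-41.5, 89.9, 20.6]
ft_force: [0.1, -0.1, -2.2]
finger_gap: 49.6
```

```bash
python3 - <<'E'
from h import *
c=r.calibration("wrist");np.save("cw21.npy",c["pose"])
p,d=r.snapshot("wrist");cv2.imwrite("pics/w21.png",p[:,:,::-1])
cv2.imwrite("pics/w21c.png",cv2.resize(p[100:300,220:420,::-1],None,fx=3,fy=3,interpolation=2))
go(449.9,242.7,24.5,62.1)
p,d=r.snapshot("scene");cv2.imwrite("pics/s21.png",cv2.resize(p[130:270,180:320,::-1],None,fx=4.2,fy=4.2,interpolation=2))
E
```

```text
t 26.65 tcp [450.6 242.7  74.9] toolx [ 0.001  0.    -1.   ] jawyaw 62.11 j6 -39.5 gap 49.4 F [ 0.1 -0.6 -1.8]
shift cm [ 5.04  0.07 -0.04]
turn [0.01 0.05 0.05]
```

View pics/w21.png

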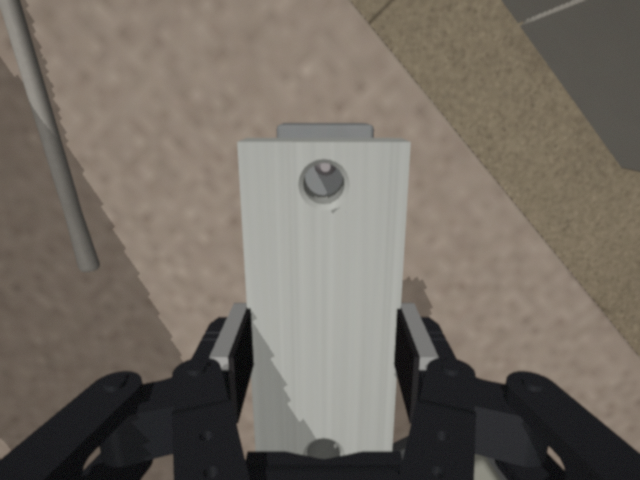

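View pics/s21.png

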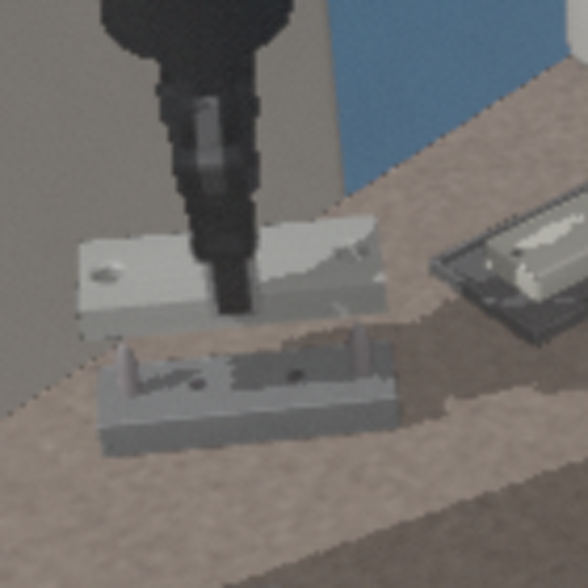

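```bash
python3 - <<'E'
import cv2
p=cv2.imread("pics/w21.png");cv2.imwrite("pics/w21d.png",cv2.resize(p[110:220,260:390],None,fx=5,fy=5,interpolation=2))
E
```

```text
(no output)
```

View pics/w21d.png

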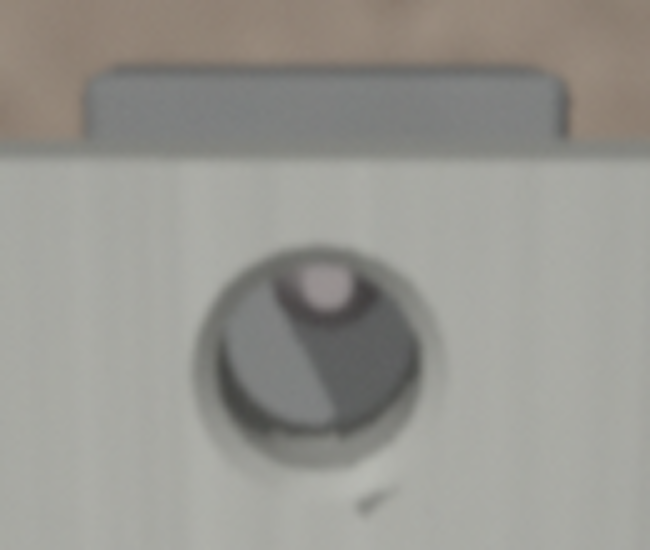

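```bash
python3 - <<'E'
from h import *
c=r.calibration("wrist");c["pose"]=np.load("cw21.npy")
f=lambda q,z:ray(c,260+(q[0]+.5)/5-.5,110+(q[1]+.5)/5-.5,z)
zu=70
lo=f((319,435),zu);print("low rim",lo, "width",np.linalg.norm(f((218,345),zu)-f((420,345),zu)))
u=np.array([np.cos(np.radians(152.1)),np.sin(np.radians(152.1)),0])
# v increases toward -u
h1=lo+6.5*u; hi=f((318,245),zu+16); h2=hi-7.1*u
t=f((326,287),46);print("hole",h1,h2,"tip",t)
for h in(h1,h2): d=t-h;print("tip-hole: along",d@u,"across",d@np.array([-u[1],u[0],0]))
# block end edge and plate end edge
e=f((327,70),20);pe=f((327,155),86);print("block end",(e)@u,"plate end",pe@u,"expected diff 2:", e@u-pe@u)
# lateral: block corners vs plate
bl=(f((88,100),20)+f((568,100),20))/2
pl=(ray(c,238,142,86)+ray(c,409.5,142,86))/2
v=np.array([-u[1],u[0],0]);print("block lat",bl@v,"plate lat",pl@v)
go(449.9,242.7,24.5,62.1)
E
```

```text
low rim [410.01328533 263.53155926  70.        ] width 13.8959865477187
hole [404.26880873 266.57310305  70.        ] [402.90907717 267.23902856  86.        ] tip [404.24527044 267.20597844  46.        ]
tip-hole: along 0.3169435947162345 across -0.5482992494498283
tip-hole: along -1.19634682956619 across -0.5960361048972409
block end -216.789665913375 plate end -218.6064111348233 expected diff 2: 1.8167452214483149
block lat -425.54548326834384 plate lat -424.87493415491593
t 26.7 tcp [450.5 242.7  74.8] toolx [ 0.001  0.    -1.   ] jawyaw 62.11 j6 -39.5 gap 49.3 F [-0.   0.2 -1.9]
shift cm [ 5.03  0.06 -0.03]
turn [0.01 0.05 0.04]
```

Call:
servo_tool(commands=[[[255,1,0,0.04,0,0,0],[255,2,0,0.04,0,0,0],[255,2.4,0,0.04,0,0,0],[255,2.8,0,0.04,0,0,0],[255,3.2,0,0.04,0,0,0],[255,3.2,0,0.04,0,0,0]]])

```text
time: 27.3
tool_pos: [449.8, 242.7, 41.4]
tcp_rot: [142.1, 89.9, -155.8]
ft_force: [-0.5, -0.1, -2.6]
finger_gap: 49.6
```

Call:
servo_tool(commands=[[[255,0.3,0,0,0,0,0],[255,0.7,0,0,0,0,0],[255,1.1,0,0,0,0,0],[255,1.5,0,0,0,0,0],[255,1.65,0,0,0,0,0],[255,1.65,0,0,0,0,0]]])

```text
time: 27.9
tool_pos: [450.1, 242.8, 25.4]
tcp_rot: [140.0, 90.0, -157.9]
ft_force: [-0.5, 0.0, -2.5]
finger_gap: 49.1
```

```bash
python3 - <<'E'
from h import *
p,d=r.snapshot("scene");cv2.imwrite("pics/s22.png",cv2.resize(p[150:270,180:300,::-1],None,fx=4.8,fy=4.8,interpolation=2))
go(449.9,242.7,24.5,62.1)
E
```

```text
t 27.95 tcp [450.2 242.8  25.6] toolx [-0. -0. -1.] jawyaw 62.11 j6 -39.5 gap 49.7 F [-0.   0.5 -2.3]
shift cm [ 0.11  0.02 -0.03]
turn [ 0.01 -0.01 -0.01]
```

View pics/s22.png

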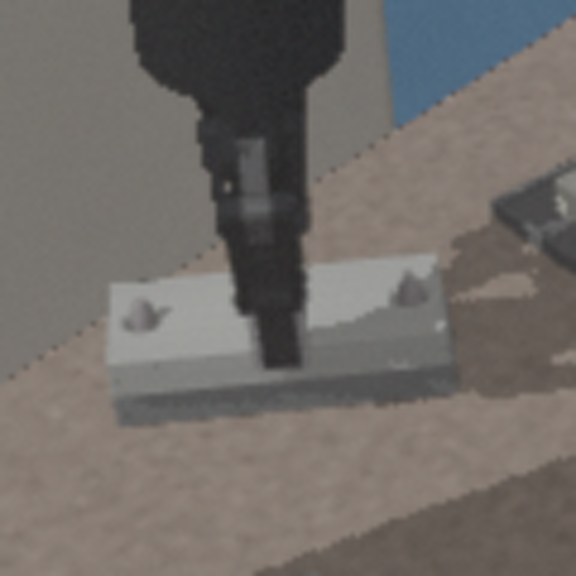

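Both pins come through the holes with no side force. I'll take it the last millimetre to contact.

Call:
servo_tool(commands=[[[255,0.06,0,0,0,0,0],[255,0.12,0,0,0,0,0],[255,0.12,0,0,0,0,0],[255,0.12,0,0,0,0,0]]])

```text
time: 28.35
tool_pos: [450.5, 243.0, 25.0]
tcp_rot: [-42.6, 90.0, 19.5]
ft_force: [-2.6, -0.9, 5.8]
finger_gap: 49.3
```

Call:
servo_tool(commands=[[[0,0,0,0,0,0,0],[0,0,0,0,0,0,0],[0,0,0,0,0,0,0],[0,0,0,0,0,0,0],[0,-4,0,0,0,0,0],[0,-8,0,0,0,0,0],[0,-12,0,0,0,0,0],[0,-16,0,0,0,0,0]]])

```text
time: 29.15
tool_pos: [450.0, 242.8, 186.0]
tcp_rot: [-38.1, 90.0, 24.0]
ft_force: [1.4, 0.2, -0.2]
finger_gap: 85.4
```

Call:
servo_tool(commands=[[[0,-5,0,0,0,0,0],[0,-5,0,0,0,0,0],[0,-5,0,0,0,0,0],[0,-5,0,0,0,0,0]]])

```text
time: 29.55
tool_pos: [449.7, 242.6, 233.2]
tcp_rot: [140.7, 89.9, -157.2]
ft_force: [0.9, -0.6, 0.4]
finger_gap: 85.3
```

```bash
python3 - <<'E'
from h import *
for n in("wrist","scene","top"):
    p,d=r.snapshot(n);cv2.imwrite(f"pics/f_{n}.png",p[:,:,::-1])
    if n=="scene": W=cloud(r.calibration(n),d);cv2.imwrite("pics/f_sc.png",cv2.resize(p[160:390,190:470,::-1],None,fx=2.6,fy=2.6,interpolation=2))
go(450,243,200)
E
```

```text
t 29.7 tcp [449.4 242.5 232.6] toolx [-0.003 -0.001 -1.   ] jawyaw 62.11 j6 -39.5 gap 85.7 F [-0.2 -0.3 -1. ]
shift cm [ 3.26 -0.04  0.08]
```

View pics/f_sc.png

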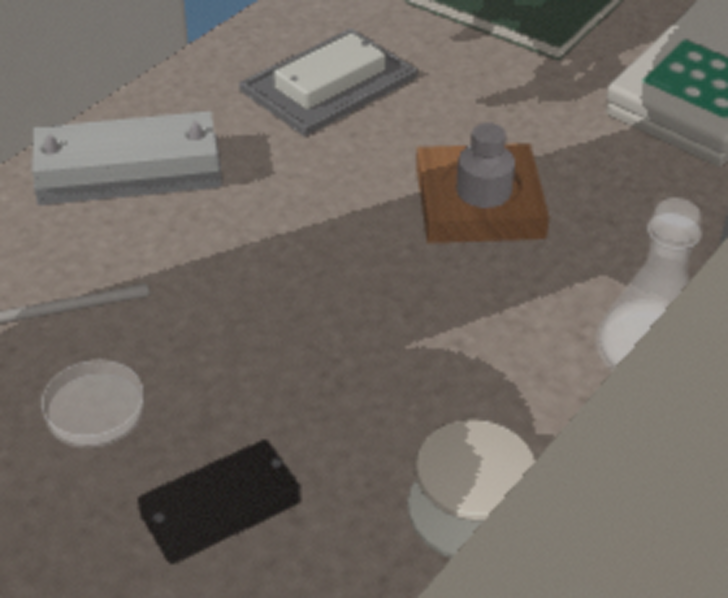

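View pics/f_wrist.png

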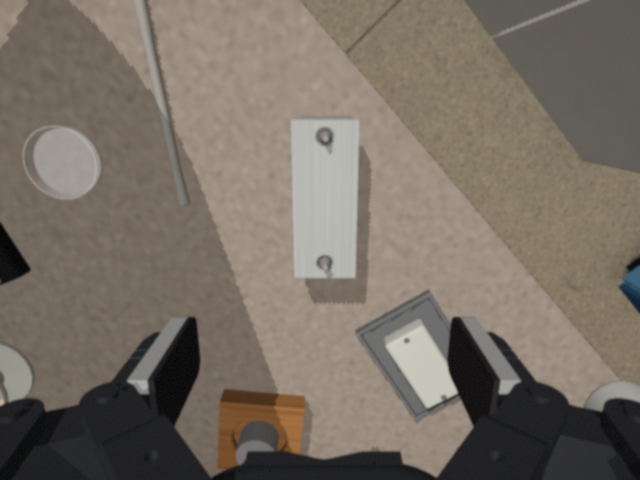

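View pics/f_top.png

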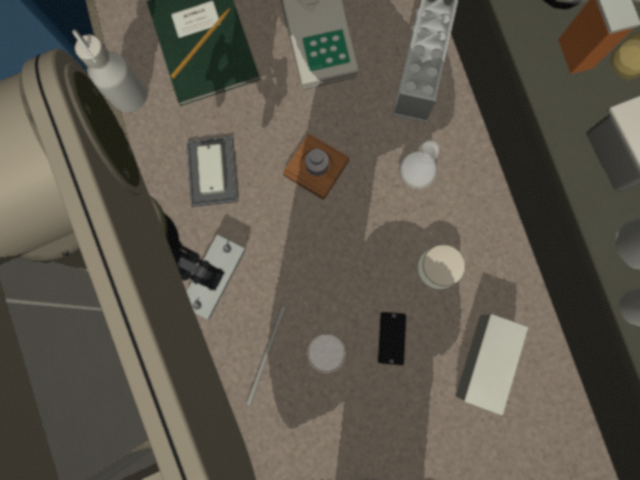

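All four parts are on their places. The flask is still at top pixel (418,168), as at the start.

```bash
python3 -c "
from bench import r
print(r.hand_in())"
```

```text
the job is handed in; nothing more can be done
None
```

I took the stack apart from the top, in the order asked, and handed it in at about 30 s of robot time. The highest wrist force I read was about 19 N. No verdict was reported.

- **Weight:** it stands upright in the recess. It touched down 0.4 mm from the height expected for the recess floor.
- **Filter pad:** it lies flat on the drying post, centred to about 1 mm in the wrist view.
- **Spacer:** it lies flat and lengthwise in the tray, and touched down at the height expected for the tray floor.
- **Plate:** it went down over both pins without side force and touched down 20.0 mm above its grasp height, which is the block's top. Both pins show through the holes in the wrist and scene pictures.
- **Flask:** it is at the same place in the top picture as at the start.

**Disagreements:** for the recess, the wrist view taken while the arm was still settling read about 5 mm off the top view. I aimed between the two, well inside the 8 mm clearance. For the pin block, the views differed by 1–2 mm, so I used the settled wrist view. No check failed.

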